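# Rack up the ball-base work holders

## Robot

A 6-joint arm with a two-finger parallel gripper is mounted at the origin on the work surface; the furniture and walls round the work are solid. World frame = base frame: x ahead of the robot, y to its left, z up, the work surface at z = 0. Lengths are in m, angles in rad, forces in N, time in s.
With the tool pointing down it reaches from about 0.35 to 0.775 m from the base axis. Payload 7.3 kg.
Tool frame: the origin (TCP) lies midway between the tips of the shut fingers; the grasp point (between the pads) lies 19 mm behind it (robot.grip_depth is the z of the grasp point in the tool frame, in m); z points along the fingers, y is the line along which they close (so a half turn about z gives the same grasp; the last joint's range is limited). The gripper opens to 92 mm and grips with 3 to 60 N. Pads are 19 mm wide; open, the fingers measure 130 mm over their backs; the gripper's body (75 mm by 190 mm) begins 47 mm behind the grasp point.
Start: joints at [-0.146, 0.342, 1.524, -0, 1.275, -0.146], TCP at [0.525, 0, 0.191] pointing down, gripper open.
Joint ranges: [-2.53, 2.53], [-0.77, 2.02], [0.04, 2.7], [-1, 4.14], [0.28, 2.66], [-3.11, 3.11]. Speed limits (rad/s): [2.57, 2.57, 3.14, 3.14, 3.14, 3.14].

## Interface

Orientations are given as [roll, pitch, yaw] about the fixed x, y, z axes, in that order (R = Rz(yaw) Ry(pitch) Rx(roll)).
In Python, from cell import robot, viewer gives the robot as it stands.
- The arm moves only by the tool step_arm, never from a script. Its argument "increments" is a list of rows, each an object with "delta_pos": the shift along the tool's x, y, z in cm, a list of three; "dr": the turn, a rotation vector about the tool's x, y, z in degrees, a list of three; "fingers": the closure, from -1 (fully open) to 1 (shut), so that 0 is half open. In form: [{"delta_pos": [tx, ty, tz], "dr": [wx, wy, wz], "fingers": fingers}, ...]. A call has exactly 5 rows; each row is the pose to reach, as a shift and turn from the pose commanded when the call began, along the tool's axes at that moment; what a row does not reach only later rows make up. A row lasts 1/8 s, in which the tool goes at most 62.5 mm and 10.7 degrees, less where a joint would pass 70% of its speed; a pose out of reach is approached as far as the arm can. A call with a gripper value outside its range is refused whole. The fingers move at their own pace and stop on an object; "newtons" is the grip in N (left out, the last holds). Time passes only in rows, so rows that repeat a pose let the fingers close, or fill a call up. It gives the time, the measured TCP pose, the force, the opening and the grip force at its end, in the units of the state.
- robot.observe(): the state, without advancing time (a new reading comes with each control period).
- viewer.read_camera(name): name is "scene" or "side" or "wrist"; returns the picture (400x640x3 uint8, red, green, blue); there is no depth.
- viewer.camera_params(name): a dict with "K" (3x3 intrinsics, pixels), "k1" (the pictures are not rectified: a ray, as slopes to the right and down, at radius r is drawn at 1 + k1 r^2 times it, then the intrinsics apply), "T" (4x4, takes a point from camera to world coordinates). Camera axes: x right, y down, z forward; pixel columns grow to the right and rows downward; lengths in m; the calibration is good to about 2 mm. A picture is of the moment at which its call begins: read the wrist's pose just before it. camera_params takes no time and is no camera call; for the wrist camera it gives the pose at the moment of the call.
- robot.hand_in(): hands the job in; it is judged then, once.
The state is a dict: "time": time; "qpos": joint angles; "qvel": joint speeds; "joint_efforts": joint torques, N m; "tool_pos": TCP position; "tool_rot": TCP orientation; "contact_force": force on the tool from outside, world axes, zero at the start; "torque": the same for the moment, N m; "opening": finger opening in m; "grip_force": force on a finger pad.
Only numpy, scipy, OpenCV 4.12 (cv2) and the standard library are available. Lean on these libraries where they do the work, as an engineer would, in place of code of your own. Each camera call takes 0.05 s, during which the arm holds its last target. There are 200 camera calls.

## Task

First push the cup rack fully home into the corner of the bench stop, so that it sits square against both battens. Then lift its cover off the pins and lay it flat on the table, seat every ball-base holder that is out on the table upright in a cup of its own, and put the cover back over the pins, fully down. Leave the rack home in the corner, and do not disturb the masking tape, the jar or the tape measure.

Things in the scene. Friction and masses are not known exactly. Their poses are not given: they have to be found in the camera images.
- stop: Fixed bench stop: two wooden battens, 24 mm wide and high, in an L. Origin on the table at the inner corner. The long batten's inner face is the plane x = 0 of this frame, running 260 mm to -y; the short one's is y = 0, running 110 mm to -x. The rack belongs at x < 0, y < 0, its +x edge on the long batten and its +y end on the short one.
- rack: Loose cup rack, 0.9 kg, slides on the table; starts a few cm out of the corner, a little turned. Origin on its underside. Plywood board 14 mm thick, x -70 to +60 mm, y -170 to +170 mm. Three flared grey cups at x = +20, y = +76, 0, -76 mm; two posts at x = +20, y = +126 and -126 mm carry the cover. The front 55 mm (-x) is bare, with nothing above it.
- rack_corner (a point): The corner of the rack's board (x +60, y +170 mm of the rack, on the table) that goes into the corner of the bench stop; axes as the rack's.
- cup_1 (a point): Centre of the rim of the cup at the rack's +y end, 40 mm above the table. Rim 72 mm across outside; the concave inside is a cone, radius about 31 mm at the rim and 16 mm at the board, 26 mm deep. A seated holder's origin lies on the cup's axis about 23 mm below this point. Axes as the rack's.
- cup_2 (a point): The same for the middle cup.
- cup_3 (a point): The same for the cup at the rack's -y end.
- cover_seat (a point): Point midway between the shoulders of the rack's two posts (20 mm diameter, 252 mm apart along the rack's y), at shoulder height, 100 mm above the table: the seated cover's origin lies here. Each post ends in a pin of 10 mm diameter, tapered at the top, 18 mm above its shoulder. Axes as the rack's.
- cover: Loose plywood cover, 0.16 kg, 70 (x) by 280 (y) by 6 mm, at the start on the rack's posts, with a hole of 16 mm at y = +126 and -126 mm over each pin. Origin at the centre of its underside, z up. On its top a wooden T-grip, 90 mm long along y: stem 14 mm thick (x), head 22 mm thick (x) from 27 to 41 mm above the underside. Fits either way round.
- holder_1: Ball-base holder, 0.24 kg, 72 mm tall: weighted steel half ball of 28 mm radius with a flat foot 24 mm across, wooden neck 22 mm across, round wooden head 34 mm across from 49 to 65 mm above the foot, domed on top. Origin at the centre of the foot, z up along it. The heavy base rights it when knocked over. All alike; two or three are present.
- holder_2: Ball-base holder, 0.24 kg, 72 mm tall: weighted steel half ball of 28 mm radius with a flat foot 24 mm across, wooden neck 22 mm across, round wooden head 34 mm across from 49 to 65 mm above the foot, domed on top. Origin at the centre of the foot, z up along it. The heavy base rights it when knocked over. All alike; two or three are present.
- holder_3: Ball-base holder, 0.24 kg, 72 mm tall: weighted steel half ball of 28 mm radius with a flat foot 24 mm across, wooden neck 22 mm across, round wooden head 34 mm across from 49 to 65 mm above the foot, domed on top. Origin at the centre of the foot, z up along it. The heavy base rights it when knocked over. All alike; two or three are present.
- tape: Roll of masking tape lying flat, 104 mm in diameter, 25 mm high; origin at the centre of its underside. Bystander.
- jar: Pigment jar, 47 mm in diameter, 98 mm tall; origin at the centre of its underside. Bystander.
- measure: Yellow pocket tape measure, 33 x 80 x 60 mm high; origin at the centre of its underside. Bystander. The table between it and the holders is free, with room to lay the cover there along the table's x.
There are look-alikes about, which are no part of the job. What is shaped like the holder_3 but blue or yellow is not meant.

How it is judged:
On the way, in this order (a step that is already met when the one before it is completed fails the run):
1. the rack is pushed home into the corner of the bench stop, square against both battens (x of rack_corner in the frame of stop above -0.005 m and y of rack_corner in the frame of stop above -0.005 m and angle between the x axis of rack and the x axis of stop, either way round below 0.03 rad and height (world z) of rack below 0.004 m), for 0.2 s.
2. the cover is off the rack and lies flat on the table (height (world z) of cover below 0.012 m and angle between cover's own z axis and vertical below 0.08 rad and linear speed of cover below 0.03 m/s), for 0.3 s.
3. every holder present is seated upright in a cup of its own, before the cover goes back ((horizontal distance between holder_1 and cup_1 below 0.006 m or horizontal distance between holder_1 and cup_2 below 0.006 m or horizontal distance between holder_1 and cup_3 below 0.006 m) and angle between each of holder_1, holder_2, holder_3's own z axis and vertical below 0.12 rad and z of holder_1 in the frame of rack between 0.012 and 0.026 m and linear speed of each of holder_1, holder_2, holder_3 below 0.03 m/s and (horizontal distance between holder_2 and cup_1 below 0.006 m or horizontal distance between holder_2 and cup_2 below 0.006 m or horizontal distance between holder_2 and cup_3 below 0.006 m) and z of holder_2 in the frame of rack between 0.012 and 0.026 m and (horizontal distance between holder_3 and cup_1 below 0.006 m or horizontal distance between holder_3 and cup_2 below 0.006 m or horizontal distance between holder_3 and cup_3 below 0.006 m) and z of holder_3 in the frame of rack between 0.012 and 0.026 m and not (horizontal distance between cover and cover_seat below 0.006 m and z of cover in the frame of cover_seat between -0.004 and 0.004 m and angle between the y axis of cover and the y axis of rack, either way round below 0.06 rad and angle between the z axis of cover and the z axis of rack, either way round below 0.04 rad and linear speed of cover below 0.02 m/s)), for 0.3 s.
At the end, for the whole second after the job is handed in: Rack corner within 5 mm of both battens, square to 0.03 rad; each holder present upright (0.12 rad) in a cup, within 6 mm of its axis, foot 12 to 26 mm above the rack's underside; cover on both posts (6 mm sideways, 4 mm in height, turn 0.06, tilt 0.04 rad); all at rest (all of step 1 and (horizontal distance between holder_1 and cup_1 below 0.006 m or horizontal distance between holder_1 and cup_2 below 0.006 m or horizontal distance between holder_1 and cup_3 below 0.006 m) and angle between each of holder_1, holder_2, holder_3's own z axis and vertical below 0.12 rad and z of holder_1 in the frame of rack between 0.012 and 0.026 m and linear speed of each of holder_1, holder_2, holder_3 below 0.03 m/s and (horizontal distance between holder_2 and cup_1 below 0.006 m or horizontal distance between holder_2 and cup_2 below 0.006 m or horizontal distance between holder_2 and cup_3 below 0.006 m) and z of holder_2 in the frame of rack between 0.012 and 0.026 m and (horizontal distance between holder_3 and cup_1 below 0.006 m or horizontal distance between holder_3 and cup_2 below 0.006 m or horizontal distance between holder_3 and cup_3 below 0.006 m) and z of holder_3 in the frame of rack between 0.012 and 0.026 m and horizontal distance between cover and cover_seat below 0.006 m and z of cover in the frame of cover_seat between -0.004 and 0.004 m and angle between the y axis of cover and the y axis of rack, either way round below 0.06 rad and angle between the z axis of cover and the z axis of rack, either way round below 0.04 rad and linear speed of cover below 0.02 m/s); the robot touches nothing.
It fails at once if the masking tape is disturbed (moved more than 30 mm) (distance of tape from where it was at the start of the episode above 0.03 m).
It fails at once if the jar is disturbed (moved more than 30 mm) (distance of jar from where it was at the start of the episode above 0.03 m).
It fails at once if the tape measure is disturbed (moved more than 30 mm) (distance of measure from where it was at the start of the episode above 0.03 m).
Of holder_1, holder_2, holder_3 only 2 to 3 are there at a start; the rules pass over those that are not, and their reading is None.
At some moment in a run one of holder_1, holder_2, holder_3 may be knocked a few centimetres aside while the robot is not near it.
Once in a run the grip may slacken for a moment while it holds something.
It also fails if it takes over 208 s, if anything falls off the work surface, if the arm or the gripper's body presses on something with over 40 N, if the wrist force passes 120 N, or if a joint passes its speed limit or range.

## Working session

There is one attempt and no reset: what is moved stays moved. The work goes in short steps, Python scripts to look and compute and a tool call to move; the robot and the scene stay as the last step left them, time stands still between calls to the robot, and variables do not carry over. Pictures are saved under pics/ and viewed, at most 14 in all, crops included, and the job is handed in when it is done.

Besides the shell and the picture viewer there is one more tool, called after ">>>" as name([rows], argument=value, ...), one row to a line, values as JSON. step_arm: Moves the arm, as the interface text tells. Its arguments: {"type":"object","properties":{"increments":{"type":"array"},"newtons":{"type":"number"}},"required":["increments"]}

```bash
ls; mkdir -p pics
cat > h.py <<'E'
import numpy as np, cv2
from cell import robot, viewer
from scipy.spatial.transform import Rotation as R
def shot(n,f=None):
    P=viewer.camera_params(n); im=viewer.read_camera(n)
    if f: cv2.imwrite('pics/'+f,cv2.cvtColor(im,cv2.COLOR_RGB2BGR))
    return im,P
def ray(P,uv):
    K=P['K'];d=np.array([(uv[0]-K[0][2])/K[0][0],(uv[1]-K[1][2])/K[1][1]])
    s=d.copy()
    for _ in range(20): s=d/(1+P['k1']*(s@s))
    T=np.array(P['T']);return T[:3,3],T[:3,:3]@np.r_[s,1]
def onz(P,uv,z):
    o,d=ray(P,uv);return (o+d*(z-o[2])/d[2])
def proj(P,p):
    T=np.array(P['T']);c=T[:3,:3].T@(np.array(p)-T[:3,3]);s=c[:2]/c[2];s=s*(1+P['k1']*(s@s));K=P['K']
    return np.array([K[0][0]*s[0]+K[0][2],K[1][1]*s[1]+K[1][2]])
E
python3 - <<'E'
from h import *
for n in ['scene','side','wrist']:
    im,P=shot(n,n+'0.png'); print(n,np.round(P['T'],3).tolist(),np.round(P['K'],1).tolist(),P['k1'])
print(robot.observe())
E
```

```text
pics
scene [[0.849, -0.402, 0.343, -0.117], [-0.528, -0.626, 0.574, -0.879], [-0.016, -0.668, -0.744, 1.213], [0.0, 0.0, 0.0, 1.0]] [[454.1, 0.0, 321.9], [0.0, 454.1, 202.3], [0.0, 0.0, 1.0]] 0.017957979101118886
side [[-0.883, -0.216, 0.418, -0.329], [-0.47, 0.363, -0.805, 1.39], [0.023, -0.907, -0.422, 0.829], [0.0, 0.0, 0.0, 1.0]] [[453.5, 0.0, 319.4], [0.0, 453.5, 196.5], [0.0, 0.0, 1.0]] -0.06082985073556316
wrist [[1.0, -0.0, -0.001, 0.524], [-0.001, -0.957, -0.291, 0.079], [-0.001, 0.291, -0.957, 0.384], [0.0, 0.0, 0.0, 1.0]] [[279.7, 0.0, 320.4], [0.0, 279.7, 197.7], [0.0, 0.0, 1.0]] -0.02166757547754349
{'time': 0.15, 'qpos': array([-1.46036098e-01,  3.42583993e-01,  1.52476280e+00,  1.40278810e-06,
        1.27538267e+00, -1.45975891e-01]), 'qvel': array([-0.00015353, -0.00187402, -0.00095713,  0.00140906, -0.00093639,
       -0.00059915]), 'joint_efforts': array([ 7.52666965e-04, -4.31470585e+01, -2.44352603e+01,  7.18239485e-02,
        5.38185902e-02, -1.32920518e-04]), 'tool_pos': array([5.24676040e-01, 5.14363266e-05, 1.90505709e-01]), 'tool_rot': array([-3.14046813e+00, -1.66685871e-04,  1.57073562e+00]), 'contact_force': array([-0.29642475,  0.77014077,  0.10164071]), 'torque': array([ 0.03850148, -0.03322235, -0.00198465]), 'grip_force': 0.0, 'opening': 0.09165438700508405}
```

View pics/scene0.png

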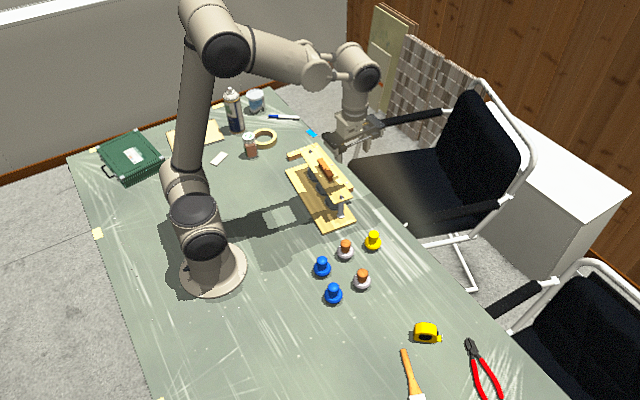

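View pics/side0.png

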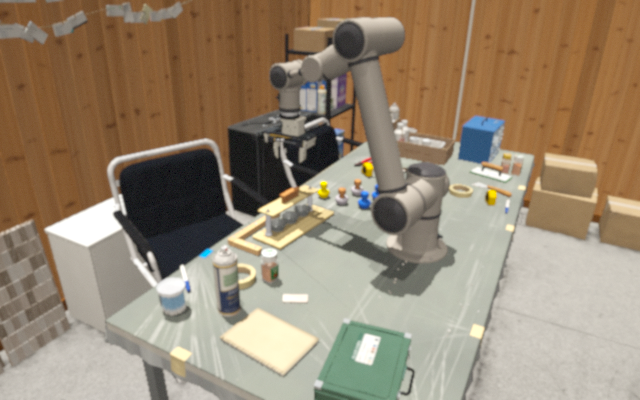

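View pics/wrist0.png

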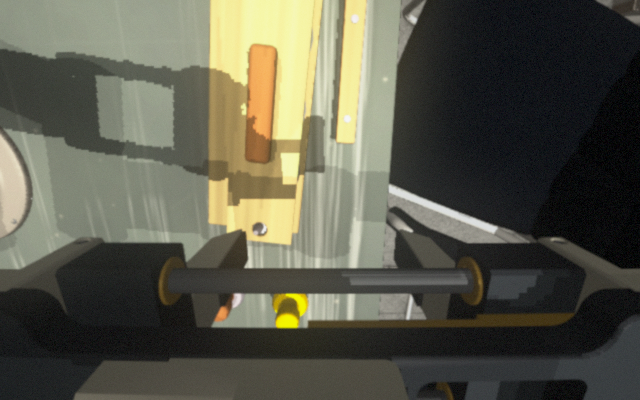

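The scene view shows: 
- Orange-headed steel holders at (345,248) and (362,280).
- Look-alikes: yellow at (373,240), blue at (322,266) and (333,293).
- The rack with its T-grip at (325,168), the long batten behind it and the short one at (300,153).
- Tape at (263,137), jar at (250,146), measure at (426,333).

The wrist view shows the T-grip at (262,103) and the end of the long batten at (345,140).

Run:
```python
from h import *
s=cv2.imread('pics/scene0.png');w=cv2.imread('pics/wrist0.png')
Ps=viewer.camera_params('scene');Pw=viewer.camera_params('wrist')
for n,uv,z in [('h1',(345,243),.06),('h2',(362,274),.06),('yel',(373,235),.06),('b1',(322,261),.06),('b2',(333,287),.06),('meas',(426,333),.03),('tape',(264,138),.012),('jar',(250,148),.05),('shortbat',(300,153),.024),('edge?',(455,335),0)]:
    print(n,np.round(onz(Ps,uv,z),3))
for n,uv,z in [('batEndInner',(337,142),.024),('batInnerTop',(342,0),.024),('boardFront',(209,100),.014),('boardfront corner',(209,224),.014),('gripN',(262,45),.141),('gripS',(258,161),.141),('pin',(261,229),.11),('tableedge',(393,150),0)]:
    print(n,np.round(onz(Pw,uv,z),3))
c=cv2.resize(s[130:310,240:400],None,fx=3.2,fy=3.2,interpolation=cv2.INTER_CUBIC);cv2.imwrite('pics/c1.png',c)
```

```text
h1 [ 0.384 -0.176  0.06 ]
h2 [ 0.362 -0.299  0.06 ]
yel [ 0.477 -0.198  0.06 ]
b1 [ 0.287 -0.195  0.06 ]
b2 [ 0.265 -0.29   0.06 ]
meas [ 0.413 -0.536  0.03 ]
tape [0.423 0.474 0.012]
jar [0.333 0.407 0.05 ]
shortbat [0.495 0.303 0.024]
edge? [ 0.492 -0.575 -0.   ]
batEndInner [0.545 0.044 0.024]
batInnerTop [0.548 0.201 0.024]
boardFront [0.384 0.095 0.014]
boardfront corner [ 0.365 -0.072  0.014]
gripN [0.479 0.131 0.141]
gripS [0.47  0.039 0.141]
pin [ 0.461 -0.039  0.11 ]
tableedge [0.623 0.031 0.   ]
```

View pics/c1.png

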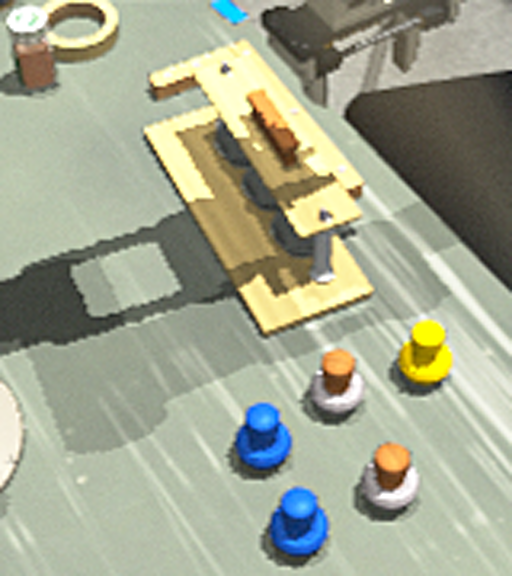

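Choice: the two orange-headed steel holders at (345,248) and (362,280). The blue pair and the yellow one are look-alikes. The rack is turned about -0.105 rad, roughly 17 mm short in x and 52 mm short in y. I'll push +x from the front edge with open fingers first, so the push squares it.

>>> step_arm([
  {"delta_pos": [2, -3.4, 0], "dr": [0, 0, -10], "fingers": -1},
  {"delta_pos": [4, -6.8, 0], "dr": [0, 0, -20], "fingers": -1},
  {"delta_pos": [6, -10.2, 0], "dr": [0, 0, -30], "fingers": -1},
  {"delta_pos": [8, -13.6, 0], "dr": [0, 0, -40], "fingers": -1},
  {"delta_pos": [9.5, -16.5, 0], "dr": [0, 0, -50], "fingers": -1},
], newtons=20)

```text
time: 0.78
tool_pos: [0.3585, 0.0956, 0.1909]
tool_rot: [-3.141, -0.0, 2.45]
contact_force: [-0.6, 0.0, -0.5]
opening: 0.0919
grip_force: 0.0
```

>>> step_arm([
  {"delta_pos": [0, 0, 0], "dr": [0, 0, -10], "fingers": -1},
  {"delta_pos": [0, 0, 0], "dr": [0, 0, -20], "fingers": -1},
  {"delta_pos": [0, 0, 0], "dr": [0, 0, -30], "fingers": -1},
  {"delta_pos": [0, 0, 0], "dr": [0, 0, -40], "fingers": -1},
  {"delta_pos": [0, 0, 0], "dr": [0, 0, -40], "fingers": -1},
])

```text
time: 1.4
tool_pos: [0.3599, 0.095, 0.1909]
tool_rot: [-3.142, -0.0, 3.14]
contact_force: [0.3, -0.2, -0.5]
opening: 0.0916
grip_force: 0.0
```

Run:
```python
from h import *
shot('wrist','w1.png'); o=robot.observe();print(o['tool_pos'],o['tool_rot'],o['qpos'])
```

```text
[0.35989508 0.09503267 0.19093284] [-3.14157891e+00 -1.69783320e-04  3.13800847e+00] [ 5.14500940e-02  5.70480200e-02  1.89249115e+00 -4.71713640e-06
  1.19222377e+00 -1.51576031e+00]
```

View pics/w1.png

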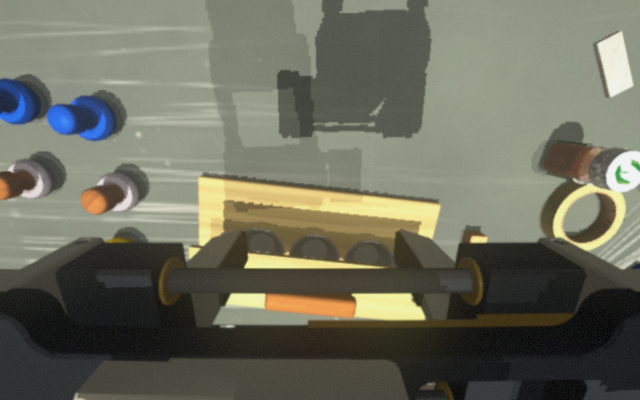

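The wrist view shows the rack's front edge from (198,175) to (439,200), all three cups empty, the jar at (590,165) and the tape at (590,215). I'll go down and push +x slowly.

>>> step_arm([
  {"delta_pos": [0.2, 0, 5], "dr": [0, 0, 0], "fingers": -1},
  {"delta_pos": [0.2, 0, 10], "dr": [0, 0, 0], "fingers": -1},
  {"delta_pos": [0.2, 0, 15], "dr": [0, 0, 0], "fingers": -1},
  {"delta_pos": [0.2, 0, 18.2], "dr": [0, 0, 0], "fingers": -1},
  {"delta_pos": [0.2, 0, 18.2], "dr": [0, 0, 0], "fingers": -1},
])

```text
time: 2.08
tool_pos: [0.3563, 0.0949, 0.0076]
tool_rot: [-3.141, -0.005, 3.139]
contact_force: [-0.5, 0.1, 0.5]
opening: 0.0918
grip_force: 0.0
```

>>> step_arm([
  {"delta_pos": [-0.6, 0, 0], "dr": [0, 0, 0], "fingers": -1},
  {"delta_pos": [-1.2, 0, 0], "dr": [0, 0, 0], "fingers": -1},
  {"delta_pos": [-1.8, 0, 0], "dr": [0, 0, 0], "fingers": -1},
  {"delta_pos": [-2.4, 0, 0], "dr": [0, 0, 0], "fingers": -1},
  {"delta_pos": [-3, 0, 0], "dr": [0, 0, 0], "fingers": -1},
])

```text
time: 2.7
tool_pos: [0.3886, 0.095, 0.0092]
tool_rot: [3.142, 0.001, 3.141]
contact_force: [-0.2, 0.5, 0.3]
opening: 0.0921
grip_force: 0.0
```

>>> step_arm([
  {"delta_pos": [-0.4, 0, 0], "dr": [0, 0, 0], "fingers": -1},
  {"delta_pos": [-0.8, 0, 0], "dr": [0, 0, 0], "fingers": -1},
  {"delta_pos": [-1.1, 0, 0], "dr": [0, 0, 0], "fingers": -1},
  {"delta_pos": [-1.3, 0, 0], "dr": [0, 0, 0], "fingers": -1},
  {"delta_pos": [-1.3, 0, 0], "dr": [0, 0, 0], "fingers": -1},
])

```text
time: 3.32
tool_pos: [0.4011, 0.095, 0.009]
tool_rot: [-3.142, 0.0, 3.142]
contact_force: [-0.2, -0.4, -0.3]
opening: 0.0919
grip_force: 0.0
```

>>> step_arm([
  {"delta_pos": [-0.2, 0, 0], "dr": [0, 0, 0], "fingers": -1},
  {"delta_pos": [-0.3, 0, 0], "dr": [0, 0, 0], "fingers": -1},
  {"delta_pos": [-0.4, 0, 0], "dr": [0, 0, 0], "fingers": -1},
  {"delta_pos": [-0.5, 0, 0], "dr": [0, 0, 0], "fingers": -1},
  {"delta_pos": [-0.6, 0, 0], "dr": [0, 0, 0], "fingers": -1},
])

```text
time: 3.95
tool_pos: [0.4071, 0.095, 0.009]
tool_rot: [-3.142, 0.0, -3.142]
contact_force: [-0.2, -0.3, 0.3]
opening: 0.0917
grip_force: 0.0
```

Run:
```python
from h import *
shot('wrist','w2.png');shot('scene','s2.png'); o=robot.observe();print(o['tool_pos'],o['contact_force'])
a=cv2.imread('pics/s2.png')[120:240,240:380];b=cv2.imread('pics/w2.png')[60:320]
cv2.imwrite('pics/c2.png',np.vstack([cv2.resize(b,(640,260)),cv2.resize(a,(396,340),interpolation=cv2.INTER_CUBIC)[:,:640] if 0 else np.pad(cv2.resize(a,(396,340),interpolation=cv2.INTER_CUBIC),((0,0),(0,244),(0,0)))]))
```

```text
[0.4071424  0.09502112 0.00902206] [-0.07582324  0.21609491 -0.48428069]
```

View pics/c2.png

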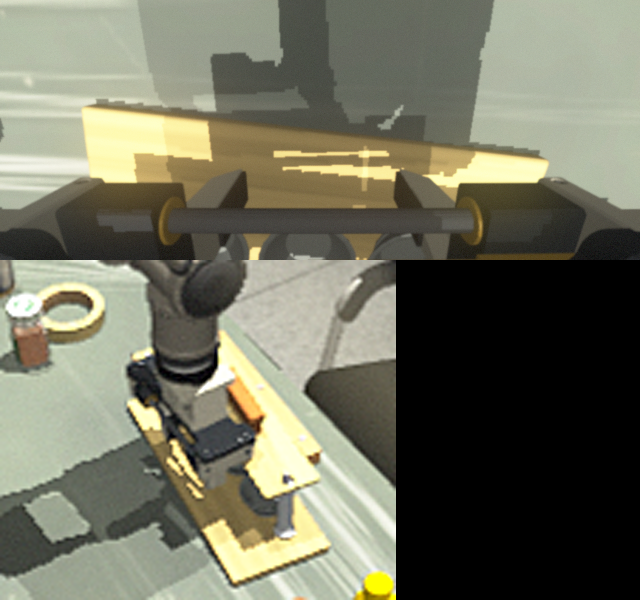

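Run:
```python
from h import *
P=viewer.camera_params('wrist');print(np.round(P['T'],3))
for y in (-.065,-.046,0,.046,.065): print(proj(P,[.4071,.095+y,.009]), proj(P,[.3976,.095+y,.014]))
for z in (0,.014):
  for uv in [(85,166),(547,218)]: print(onz(P,uv,z))
P['T']=np.array(P['T']);
```

```text
[[ 0.001  0.957  0.291  0.328]
 [ 1.    -0.001 -0.     0.095]
 [-0.     0.291 -0.957  0.202]
 [ 0.     0.     0.     1.   ]]
[232.67384749 223.83595965] [229.36735476 214.20080154]
[258.08063893 223.84511872] [255.72380264 214.20012255]
[319.82202964 223.82804112] [319.79118637 214.17176186]
[381.57347039 223.75562375] [383.86956899 214.10583803]
[406.99023703 223.70962615] [410.23693116 214.06772019]
[ 0.36476016 -0.07941315  0.        ]
[0.40632289 0.27342166 0.        ]
[ 0.36221052 -0.06731845  0.014     ]
[0.40089873 0.26111395 0.014     ]
```

Run:
```python
from h import *
im,P=shot('scene')
t=np.array([.4071,.095,.009]);p=proj(P,t);print(p)
for q,c in [((.4071,.141,.009),(255,0,0)),((.4071,.049,.009),(255,0,0)),((.381,.095,.014),(0,255,0)),((.362,-.067,.014),(0,255,0)),((.4009,.261,.014),(0,255,0))]:
    u=proj(P,q);im[int(round(u[1])),int(round(u[0]))]=c
im2,P2=shot('side')
for q,c in [((.4071,.141,.009),(255,0,0)),((.4071,.049,.009),(255,0,0)),((.381,.095,.014),(0,255,0))]:
    u=proj(P2,q);im2[int(round(u[1])),int(round(u[0]))]=c
a=im[140:230,270:370];u=proj(P2,t).astype(int);print(u);b=im2[u[1]-55:u[1]+35,u[0]-50:u[0]+50]
o=np.hstack([cv2.resize(x,(400,360),interpolation=cv2.INTER_NEAREST) for x in (a,b)])
cv2.imwrite('pics/c3.png',o[:,:,::-1])
```

```text
[308.04131626 197.61734397]
[303 227]
```

View pics/c3.png

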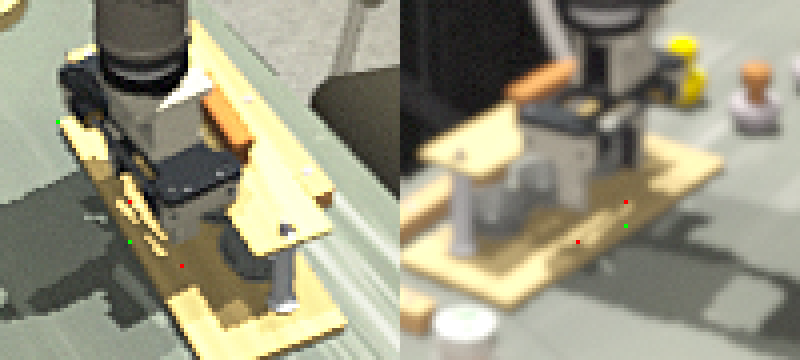

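The tips sit visibly above the board in both crops: (185,240) against the expected (181,265) on the left, and (572,208) against (577,241) on the right. The open fingertips therefore sit about 20–25 mm higher than the TCP, which is defined for shut fingers. I'll back off, shut them and push again.

>>> step_arm([
  {"delta_pos": [0, 0, -3], "dr": [0, 0, 0], "fingers": -1},
  {"delta_pos": [2.5, -1.5, -3], "dr": [0, 0, 0], "fingers": 1},
  {"delta_pos": [5.2, -3, -3], "dr": [0, 0, 0], "fingers": 1},
  {"delta_pos": [5.2, -3, -3], "dr": [0, 0, 0], "fingers": 1},
  {"delta_pos": [5.2, -3, -3], "dr": [0, 0, 0], "fingers": 1},
])

```text
time: 4.78
tool_pos: [0.3561, 0.0651, 0.0393]
tool_rot: [-3.142, 0.002, 3.141]
contact_force: [-0.7, -0.5, 0.4]
opening: 0.0565
grip_force: 0.0
```

>>> step_arm([
  {"delta_pos": [0, 0, 0], "dr": [0, 0, 0], "fingers": 1},
  {"delta_pos": [0, 0, 0], "dr": [0, 0, 0], "fingers": 1},
  {"delta_pos": [0, 0, 1.5], "dr": [0, 0, 0], "fingers": 1},
  {"delta_pos": [0, 0, 3.1], "dr": [0, 0, 0], "fingers": 1},
  {"delta_pos": [0, 0, 3.1], "dr": [0, 0, 0], "fingers": 1},
])

```text
time: 5.4
tool_pos: [0.3544, 0.0651, 0.0073]
tool_rot: [3.142, -0.002, -3.141]
contact_force: [-0.1, 0.7, -0.2]
opening: 0.0059
grip_force: 0.0
```

>>> step_arm([
  {"delta_pos": [-0.6, 0, 0], "dr": [0, 0, 0], "fingers": 1},
  {"delta_pos": [-1.2, 0, 0], "dr": [0, 0, 0], "fingers": 1},
  {"delta_pos": [-1.8, 0, 0], "dr": [0, 0, 0], "fingers": 1},
  {"delta_pos": [-2.4, 0, 0], "dr": [0, 0, 0], "fingers": 1},
  {"delta_pos": [-3, 0, 0], "dr": [0, 0, 0], "fingers": 1},
])

```text
time: 6.02
tool_pos: [0.3855, 0.065, 0.0081]
tool_rot: [-3.142, 0.0, -3.142]
contact_force: [0.1, -0.1, -1.0]
opening: 0.0008
grip_force: 0.0
```

Run:
```python
from h import *
a,P=shot('scene');b,P2=shot('side');w,Pw=shot('wrist')
u=proj(P2,[.385,.065,.01]).astype(int);b=b[u[1]-55:u[1]+35,u[0]-50:u[0]+50]
o=np.hstack([cv2.resize(x,(400,250 if 0 else 360),interpolation=cv2.INTER_CUBIC) for x in (a[140:230,270:370],b)])
cv2.imwrite('pics/c4.png',np.vstack([o,cv2.resize(w[180:300,:],(800,150))])[:,:,::-1])
o=robot.observe();print(o['tool_pos'],o['contact_force'],o['opening'],proj(Pw,o['tool_pos']))
```

```text
[0.38528875 0.06498725 0.00799515] [-0.16152921 -0.75431005 -0.97708357] 0.0003474098448503004 [319.86062638 223.11355667]
```

View pics/c4.png

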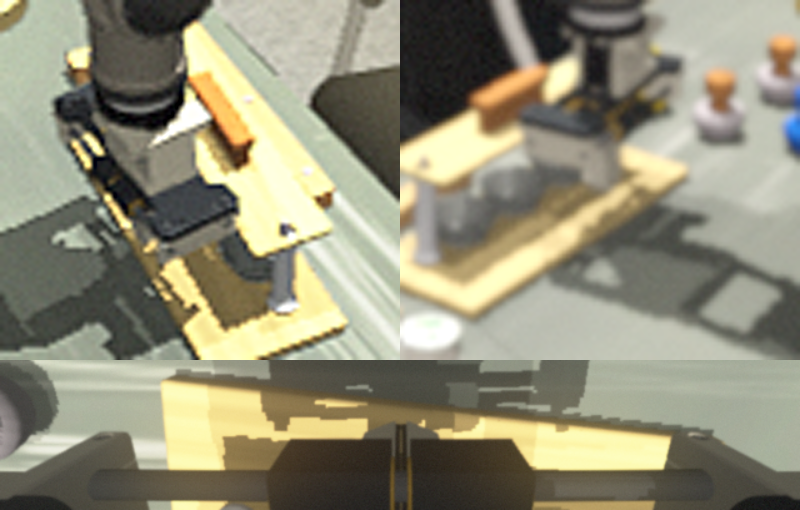

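Run:
```python
from h import *
P=viewer.camera_params('scene');P2=viewer.camera_params('side')
u=proj(P2,[.385,.065,.01]).astype(int)
def tri(a,b):
    (o1,d1),(o2,d2)=ray(P,a),ray(P2,b)
    s=np.linalg.lstsq(np.c_[d1,-d2],o2-o1,rcond=None)[0]
    p,q=o1+d1*s[0],o2+d2*s[1];return np.round((p+q)/2,4),np.round(np.linalg.norm(p-q),4)
print('tip',tri((270+173/4,140+252/4),(u[0]-50+195/4,u[1]-55+190/4)))
print('pinS',tri((270+286/4,140+228/4),(0,0)))
print(proj(P,robot.observe()['tool_pos']),proj(P2,robot.observe()['tool_pos']))
print('scene corner',onz(P,(270+347/4,140+322/4),.014), onz(P,(270+333/4,140+200/4),.024))
print('side corner NW',onz(P2,(u[0]-50+75/4,u[1]-55+307/4),.014),'SW',onz(P2,(u[0]-50+288/4,u[1]-55+168/4),.014))
print('w', onz(viewer.camera_params('wrist'),(163/1.25,180+378/1-360+0 if 0 else 180+18/1.25),.014))
```

```text
tip (array([0.4013, 0.0471, 0.0293]), np.float64(0.0014))
pinS (array([0.6959, 0.3714, 0.4208]), np.float64(1.1265))
[307.08784355 205.50895833] [312.21494966 225.51805832]
scene corner [ 0.49093355 -0.09052562  0.014     ] [0.5566647  0.02673044 0.024     ]
side corner NW [0.39992699 0.2626068  0.014     ] SW [ 0.35935034 -0.06738483  0.014     ]
w [ 0.36050663 -0.06851123  0.014     ]
```

The triangulated tip sits about 21 mm above the reported TCP. I'll probe down onto the bare board to settle it.

>>> step_arm([
  {"delta_pos": [0, 0, 0.2], "dr": [0, 0, 0], "fingers": 1},
  {"delta_pos": [0, 0, 0.4], "dr": [0, 0, 0], "fingers": 1},
  {"delta_pos": [0, 0, 0.6], "dr": [0, 0, 0], "fingers": 1},
  {"delta_pos": [0, 0, 0.7], "dr": [0, 0, 0], "fingers": 1},
  {"delta_pos": [0, 0, 0.7], "dr": [0, 0, 0], "fingers": 1},
])

```text
time: 6.8
tool_pos: [0.385, 0.065, 0.0009]
tool_rot: [-3.142, -0.0, -3.142]
contact_force: [1.1, -0.2, 0.1]
opening: 0.0003
grip_force: 0.0
```

>>> step_arm([
  {"delta_pos": [0, 0, 0.2], "dr": [0, 0, 0], "fingers": 1},
  {"delta_pos": [0, 0, 0.3], "dr": [0, 0, 0], "fingers": 1},
  {"delta_pos": [0, 0, 0.4], "dr": [0, 0, 0], "fingers": 1},
  {"delta_pos": [0, 0, 0.5], "dr": [0, 0, 0], "fingers": 1},
  {"delta_pos": [0, 0, 0.5], "dr": [0, 0, 0], "fingers": 1},
])

```text
time: 7.42
tool_pos: [0.385, 0.065, -0.004]
tool_rot: [-3.142, -0.0, -3.142]
contact_force: [0.6, 0.1, -0.1]
opening: 0.0003
grip_force: 0.0
```

>>> step_arm([
  {"delta_pos": [0, 0, 0.1], "dr": [0, 0, 0], "fingers": 1},
  {"delta_pos": [0, 0, 0.2], "dr": [0, 0, 0], "fingers": 1},
  {"delta_pos": [0, 0, 0.3], "dr": [0, 0, 0], "fingers": 1},
  {"delta_pos": [0, 0, 0.4], "dr": [0, 0, 0], "fingers": 1},
  {"delta_pos": [0, 0, 0.4], "dr": [0, 0, 0], "fingers": 1},
])

```text
time: 8.05
tool_pos: [0.385, 0.065, -0.0081]
tool_rot: [3.142, -0.0, 3.142]
contact_force: [-0.8, -0.8, -0.7]
opening: 0.0005
grip_force: 0.0
```

>>> step_arm([
  {"delta_pos": [0, 0, 0.1], "dr": [0, 0, 0], "fingers": 1},
  {"delta_pos": [0, 0, 0.2], "dr": [0, 0, 0], "fingers": 1},
  {"delta_pos": [0, 0, 0.3], "dr": [0, 0, 0], "fingers": 1},
  {"delta_pos": [0, 0, 0.4], "dr": [0, 0, 0], "fingers": 1},
  {"delta_pos": [0, 0, 0.5], "dr": [0, 0, 0], "fingers": 1},
])

```text
time: 8.68
tool_pos: [0.385, 0.065, -0.013]
tool_rot: [-3.142, 0.0, -3.142]
contact_force: [-0.3, 0.5, -0.4]
opening: 0.0002
grip_force: 0.0
```

Run:
```python
from h import *
a,P=shot('scene');b,P2=shot('side');w,Pw=shot('wrist')
u=proj(P2,[.385,.065,.01]).astype(int);b=b[u[1]-55:u[1]+35,u[0]-50:u[0]+50]
o=np.hstack([cv2.resize(x,(400,360),interpolation=cv2.INTER_CUBIC) for x in (a[140:230,270:370],b)])
cv2.imwrite('pics/c5.png',np.vstack([o,cv2.resize(w[150:300,200:440],(384,240)) if 0 else np.pad(cv2.resize(w[150:270,220:420],(400,240)),((0,0),(0,400),(0,0)))])[:,:,::-1])
```

```text
(no output)
```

View pics/c5.png

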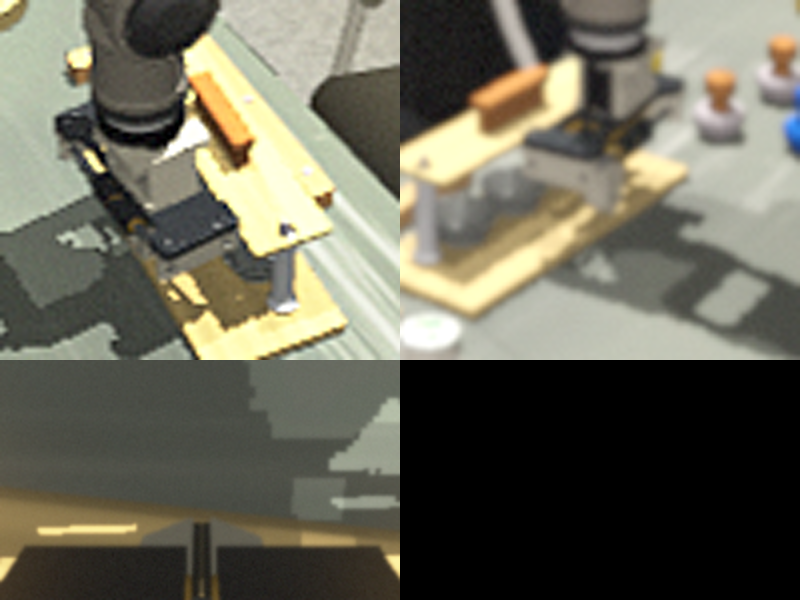

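>>> step_arm([
  {"delta_pos": [0, 0, 0.1], "dr": [0, 0, 0], "fingers": 1},
  {"delta_pos": [0, 0, 0.2], "dr": [0, 0, 0], "fingers": 1},
  {"delta_pos": [0, 0, 0.3], "dr": [0, 0, 0], "fingers": 1},
  {"delta_pos": [0, 0, 0.4], "dr": [0, 0, 0], "fingers": 1},
  {"delta_pos": [0, 0, 0.5], "dr": [0, 0, 0], "fingers": 1},
])

```text
time: 9.45
tool_pos: [0.385, 0.065, -0.0181]
tool_rot: [-3.142, 0.0, 3.142]
contact_force: [0.3, 0.0, 0.6]
opening: 0.0004
grip_force: 0.0
```

>>> step_arm([
  {"delta_pos": [0, 0, 0.1], "dr": [0, 0, 0], "fingers": 1},
  {"delta_pos": [0, 0, 0.2], "dr": [0, 0, 0], "fingers": 1},
  {"delta_pos": [0, 0, 0.3], "dr": [0, 0, 0], "fingers": 1},
  {"delta_pos": [0, 0, 0.4], "dr": [0, 0, 0], "fingers": 1},
  {"delta_pos": [0, 0, 0.5], "dr": [0, 0, 0], "fingers": 1},
])

```text
time: 10.07
tool_pos: [0.3851, 0.065, -0.0217]
tool_rot: [-3.141, 0.001, -3.141]
contact_force: [-7.8, 0.1, 37.2]
opening: 0.0002
grip_force: 18.4
```

>>> step_arm([
  {"delta_pos": [0, 0, -0.5], "dr": [0, 0, 0], "fingers": 1},
  {"delta_pos": [0, 0, -1], "dr": [0, 0, 0], "fingers": 1},
  {"delta_pos": [1.4, 0, -1.5], "dr": [0, 0, 0], "fingers": 1},
  {"delta_pos": [2.8, 0, -1.5], "dr": [0, 0, 0], "fingers": 1},
  {"delta_pos": [2.8, 0, -1.5], "dr": [0, 0, 0], "fingers": 1},
])

```text
time: 10.7
tool_pos: [0.355, 0.0651, -0.0081]
tool_rot: [3.142, -0.002, -3.142]
contact_force: [-0.1, 0.1, 0.4]
opening: 0.0007
grip_force: 0.0
```

Run:
```python
from h import *
print(robot.grip_depth,[a for a in dir(robot) if a[0]!='_'],robot.observe()['tool_pos'],robot.observe()['qpos'])
```

```text
-0.0188 ['IKError', 'grip_depth', 'hand_in', 'observe'] [ 0.35504189  0.06509434 -0.00809593] [-3.19267875e-02  3.86329661e-01  2.19396719e+00 -2.86545891e-05
  5.63099631e-01 -1.60273978e+00]
```

The tips touched the 14 mm board at tool z ≈ -0.021, so the real tips are ≈ 35 mm short of the reported TCP. I'll allow for that: tip z = tool z + 0.035. Now I go down beside the edge and push.

>>> step_arm([
  {"delta_pos": [0, 0, 0.6], "dr": [0, 0, 0], "fingers": 1},
  {"delta_pos": [0, 0, 1.2], "dr": [0, 0, 0], "fingers": 1},
  {"delta_pos": [0, 0, 1.9], "dr": [0, 0, 0], "fingers": 1},
  {"delta_pos": [-0.5, 0, 1.9], "dr": [0, 0, 0], "fingers": 1},
  {"delta_pos": [-1, 0, 1.9], "dr": [0, 0, 0], "fingers": 1},
])

```text
time: 11.32
tool_pos: [0.3675, 0.065, -0.0271]
tool_rot: [3.142, -0.0, 3.142]
contact_force: [-2.7, 0.1, -0.1]
opening: 0.0002
grip_force: 2.4
```

>>> step_arm([
  {"delta_pos": [-0.4, 0, 0], "dr": [0, 0, 0], "fingers": 1},
  {"delta_pos": [-0.8, 0, 0], "dr": [0, 0, 0], "fingers": 1},
  {"delta_pos": [-1.2, 0, 0], "dr": [0, 0, 0], "fingers": 1},
  {"delta_pos": [-1.6, 0, 0], "dr": [0, 0, 0], "fingers": 1},
  {"delta_pos": [-2, 0, 0], "dr": [0, 0, 0], "fingers": 1},
])

```text
time: 11.95
tool_pos: [0.3822, 0.0651, -0.0274]
tool_rot: [3.142, -0.01, -3.141]
contact_force: [-12.4, -1.5, 7.2]
opening: 0.0005
grip_force: 6.2
```

>>> step_arm([
  {"delta_pos": [-0.3, 0, 0], "dr": [0, 0, 0], "fingers": 1},
  {"delta_pos": [-0.6, 0, 0], "dr": [0, 0, 0], "fingers": 1},
  {"delta_pos": [-0.9, 0, 0], "dr": [0, 0, 0], "fingers": 1},
  {"delta_pos": [-1.2, 0, 0], "dr": [0, 0, 0], "fingers": 1},
  {"delta_pos": [-1.4, 0, 0], "dr": [0, 0, 0], "fingers": 1},
])

```text
time: 12.58
tool_pos: [0.3964, 0.0651, -0.0274]
tool_rot: [3.142, -0.009, -3.141]
contact_force: [-12.4, -1.5, 7.8]
opening: 0.0007
grip_force: 6.1
```

>>> step_arm([
  {"delta_pos": [-0.2, 0, 0], "dr": [0, 0, 0], "fingers": 1},
  {"delta_pos": [-0.4, 0, 0], "dr": [0, 0, 0], "fingers": 1},
  {"delta_pos": [-0.6, 0, 0], "dr": [0, 0, 0], "fingers": 1},
  {"delta_pos": [-0.7, 0, 0], "dr": [0, 0, 0], "fingers": 1},
  {"delta_pos": [-0.8, 0, 0], "dr": [0, 0, 0], "fingers": 1},
])

```text
time: 13.2
tool_pos: [0.4028, 0.0651, -0.0275]
tool_rot: [-3.142, -0.012, -3.141]
contact_force: [-16.2, -1.9, 12.7]
opening: 0.0004
grip_force: 8.6
```

>>> step_arm([
  {"delta_pos": [-0.2, 0, 0], "dr": [0, 0, 0], "fingers": 1},
  {"delta_pos": [-0.3, 0, 0], "dr": [0, 0, 0], "fingers": 1},
  {"delta_pos": [-0.4, 0, 0], "dr": [0, 0, 0], "fingers": 1},
  {"delta_pos": [-0.5, 0, 0], "dr": [0, 0, 0], "fingers": 1},
  {"delta_pos": [-0.6, 0, 0], "dr": [0, 0, 0], "fingers": 1},
])

```text
time: 13.82
tool_pos: [0.4031, 0.0651, -0.0279]
tool_rot: [-3.142, -0.023, -3.141]
contact_force: [-29.9, -3.6, 26.7]
opening: 0.0003
grip_force: 15.4
```

Run:
```python
from h import *
a,P=shot('scene','s6.png');w,Pw=shot('wrist','w6.png')
o=robot.observe();print(o['tool_pos'],o['contact_force'])
cv2.imwrite('pics/c6.png',np.vstack([cv2.resize(a[130:240,240:400],(640,440),interpolation=cv2.INTER_CUBIC),cv2.resize(w[170:280],(640,110))])[:,:,::-1])
```

```text
[ 0.40311825  0.06508765 -0.02790207] [-28.65586325  -4.29992531  24.95029775]
```

View pics/c6.png

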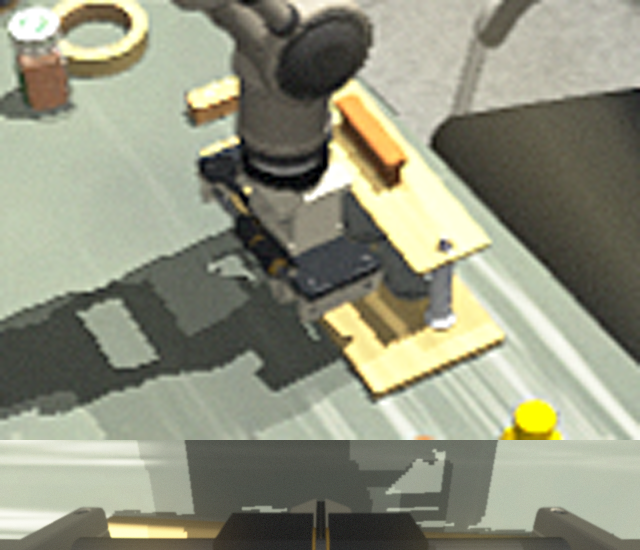

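Scene crop: the rack's front corner is at (378,395), its rear south corner at (503,335), and the short batten shows at (210,100). Force reached 30 N with no further travel, so the rack is flush on the long batten. Next is the +y push from the south end, with the tool tilted back.

Run:
```python
from h import *
P=viewer.camera_params('scene')
f=lambda u,v:(240+u/4,130+v/4)
print('SW top',onz(P,f(376,383),.014),'SE top',onz(P,f(505,328),.014),'pinS',onz(P,f(446,242),.118),'grip S top',onz(P,f(395,165),.141))
print('short batten W end top',onz(P,f(190,102),.024))
```

```text
SW top [ 0.41290946 -0.0679433   0.014     ] SE top [ 0.54056927 -0.07683525  0.014     ] pinS [ 0.49723228 -0.04365096  0.118     ] grip S top [0.49867865 0.03592818 0.141     ]
short batten W end top [0.44679493 0.31689872 0.024     ]
```

>>> step_arm([
  {"delta_pos": [0.5, 0, 0], "dr": [0, 0, 0], "fingers": 1},
  {"delta_pos": [1.5, 0, 0], "dr": [0, 0, 0], "fingers": 1},
  {"delta_pos": [1.5, 0, -6], "dr": [0, 0, 0], "fingers": 1},
  {"delta_pos": [1.5, 0, -12], "dr": [0, 0, 0], "fingers": 1},
  {"delta_pos": [1.5, 0, -18], "dr": [0, 0, 0], "fingers": 1},
])

```text
time: 14.55
tool_pos: [0.4004, 0.0651, 0.1554]
tool_rot: [3.142, 0.002, -3.142]
contact_force: [2.1, 1.1, 0.5]
opening: 0.0004
grip_force: 0.0
```

>>> step_arm([
  {"delta_pos": [0, 0, -2], "dr": [0, 0, 10], "fingers": 1},
  {"delta_pos": [0, -3, -2], "dr": [0, 0, 20], "fingers": 1},
  {"delta_pos": [0, -8, -2], "dr": [0, 0, 30], "fingers": 1},
  {"delta_pos": [0, -14, -2], "dr": [0, 0, 40], "fingers": 1},
  {"delta_pos": [0, -19, -2], "dr": [0, 0, 50], "fingers": 1},
])

```text
time: 15.18
tool_pos: [0.4005, -0.1272, 0.1736]
tool_rot: [3.141, 0.002, 2.263]
contact_force: [1.0, 1.8, -0.3]
opening: 0.0004
grip_force: 0.0
```

>>> step_arm([
  {"delta_pos": [0, 0, 0], "dr": [0, 0, 10], "fingers": 1},
  {"delta_pos": [0, 0, 0], "dr": [0, 0, 20], "fingers": 1},
  {"delta_pos": [0, 0, 0], "dr": [0, 0, 30], "fingers": 1},
  {"delta_pos": [0, 0, 0], "dr": [0, 0, 40], "fingers": 1},
  {"delta_pos": [0, 0, 0], "dr": [0, 0, 40], "fingers": 1},
])

```text
time: 15.8
tool_pos: [0.4004, -0.1252, 0.1733]
tool_rot: [3.14, 0.001, 1.572]
contact_force: [0.6, -0.2, -0.4]
opening: 0.0003
grip_force: 0.0
```

>>> step_arm([
  {"delta_pos": [0.9, 5.2, 0], "dr": [0, 0, 0], "fingers": 1},
  {"delta_pos": [1.8, 10.4, 0], "dr": [0, 0, 0], "fingers": 1},
  {"delta_pos": [1.8, 10.4, 4], "dr": [0, 0, 0], "fingers": 1},
  {"delta_pos": [1.8, 10.4, 8], "dr": [0, 0, 0], "fingers": 1},
  {"delta_pos": [1.8, 10.4, 12], "dr": [0, 0, 0], "fingers": 1},
])

```text
time: 16.42
tool_pos: [0.5045, -0.107, 0.052]
tool_rot: [3.14, 0.0, 1.576]
contact_force: [0.2, -0.6, -0.3]
opening: 0.0004
grip_force: 0.0
```

>>> step_arm([
  {"delta_pos": [0, 0, 0], "dr": [0, 8, 0], "fingers": 1},
  {"delta_pos": [0, 0, 1], "dr": [0, 12, 0], "fingers": 1},
  {"delta_pos": [0, 0, 4], "dr": [0, 12, 0], "fingers": 1},
  {"delta_pos": [0, 0, 7.7], "dr": [0, 12, 0], "fingers": 1},
  {"delta_pos": [0, 0, 7.7], "dr": [0, 12, 0], "fingers": 1},
])

```text
time: 17.05
tool_pos: [0.5024, -0.1063, -0.0258]
tool_rot: [-3.138, -0.212, 1.573]
contact_force: [0.0, -0.2, 0.3]
opening: 0.0006
grip_force: 0.0
```

Run:
```python
from h import *
a,P=shot('scene','s7.png');b,P2=shot('side','d7.png')
o=robot.observe();print(o['tool_pos'],o['contact_force'],o['tool_rot'])
cv2.imwrite('pics/c7.png',np.hstack([cv2.resize(a[130:280,260:420],(400,375),interpolation=cv2.INTER_CUBIC),cv2.resize(b[150:270,230:390],(400,375) if 0 else (400,375),interpolation=cv2.INTER_CUBIC)])[:,:,::-1])
```

```text
[ 0.50456879 -0.1071146  -0.02328153] [-0.41292857 -0.78077537 -1.26627787] [ 3.14052393 -0.2092406   1.57288391]
```

View pics/c7.png

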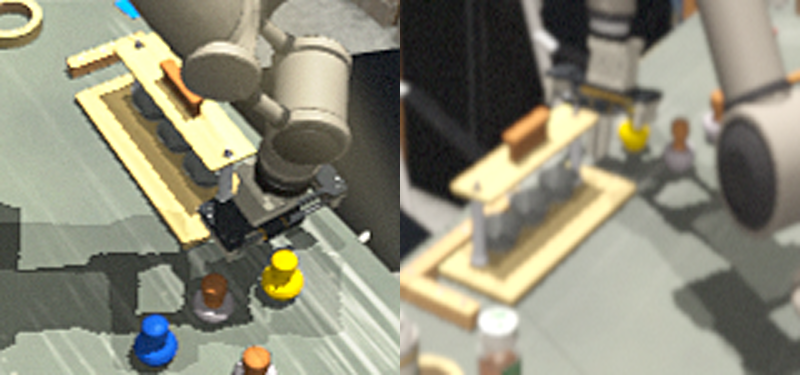

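The crop shows the gripper just south of the rack end, with clear space to the yellow look-alike (283,270) and the orange holder (212,295). The gap to the short batten is visible on the right at (440,270). Now pushing +y.

>>> step_arm([
  {"delta_pos": [0.8, 0, 0.17], "dr": [0, 0, 0], "fingers": 1},
  {"delta_pos": [1.6, 0, 0.34], "dr": [0, 0, 0], "fingers": 1},
  {"delta_pos": [2.3, 0, 0.49], "dr": [0, 0, 0], "fingers": 1},
  {"delta_pos": [3, 0, 0.64], "dr": [0, 0, 0], "fingers": 1},
  {"delta_pos": [3.6, 0, 0.77], "dr": [0, 0, 0], "fingers": 1},
])

```text
time: 17.77
tool_pos: [0.5067, -0.0737, -0.0221]
tool_rot: [3.135, -0.202, 1.573]
contact_force: [-3.0, -18.0, 15.2]
opening: 0.0003
grip_force: 9.4
```

>>> step_arm([
  {"delta_pos": [0.5, 0, 0.1], "dr": [0, 0, 0], "fingers": 1},
  {"delta_pos": [1, 0, 0.21], "dr": [0, 0, 0], "fingers": 1},
  {"delta_pos": [1.5, 0, 0.32], "dr": [0, 0, 0], "fingers": 1},
  {"delta_pos": [2, 0, 0.42], "dr": [0, 0, 0], "fingers": 1},
  {"delta_pos": [2.4, 0, 0.51], "dr": [0, 0, 0], "fingers": 1},
])

```text
time: 18.4
tool_pos: [0.5087, -0.0496, -0.0216]
tool_rot: [3.131, -0.202, 1.572]
contact_force: [1.4, -14.7, 12.2]
opening: 0.0005
grip_force: 7.8
```

>>> step_arm([
  {"delta_pos": [0.4, 0, 0.08], "dr": [0, 0, 0], "fingers": 1},
  {"delta_pos": [0.7, 0, 0.15], "dr": [0, 0, 0], "fingers": 1},
  {"delta_pos": [1, 0, 0.21], "dr": [0, 0, 0], "fingers": 1},
  {"delta_pos": [1.3, 0, 0.27], "dr": [0, 0, 0], "fingers": 1},
  {"delta_pos": [1.5, 0, 0.32], "dr": [0, 0, 0], "fingers": 1},
])

```text
time: 19.02
tool_pos: [0.5088, -0.0343, -0.0216]
tool_rot: [3.131, -0.202, 1.572]
contact_force: [0.8, -16.1, 13.5]
opening: 0.0003
grip_force: 8.1
```

>>> step_arm([
  {"delta_pos": [0.2, 0, 0.04], "dr": [0, 0, 0], "fingers": 1},
  {"delta_pos": [0.4, 0, 0.08], "dr": [0, 0, 0], "fingers": 1},
  {"delta_pos": [0.6, 0, 0.13], "dr": [0, 0, 0], "fingers": 1},
  {"delta_pos": [0.7, 0, 0.15], "dr": [0, 0, 0], "fingers": 1},
  {"delta_pos": [0.8, 0, 0.17], "dr": [0, 0, 0], "fingers": 1},
])

```text
time: 19.65
tool_pos: [0.509, -0.0269, -0.0213]
tool_rot: [3.13, -0.201, 1.573]
contact_force: [-0.4, -20.5, 17.3]
opening: 0.0008
grip_force: 10.3
```

>>> step_arm([
  {"delta_pos": [0.2, 0, 0.04], "dr": [0, 0, 0], "fingers": 1},
  {"delta_pos": [0.4, 0, 0.08], "dr": [0, 0, 0], "fingers": 1},
  {"delta_pos": [0.5, 0, 0.1], "dr": [0, 0, 0], "fingers": 1},
  {"delta_pos": [0.6, 0, 0.13], "dr": [0, 0, 0], "fingers": 1},
  {"delta_pos": [0.7, 0, 0.15], "dr": [0, 0, 0], "fingers": 1},
])

```text
time: 20.27
tool_pos: [0.51, -0.0217, -0.0205]
tool_rot: [3.127, -0.198, 1.574]
contact_force: [-1.9, -26.6, 23.8]
opening: 0.0003
grip_force: 14.8
```

Run:
```python
from h import *
a,P=shot('scene','s8.png');b,P2=shot('side','d8.png')
o=robot.observe();print(o['tool_pos'],o['contact_force'],o['tool_rot'])
cv2.imwrite('pics/c8.png',np.hstack([cv2.resize(a[120:220,260:360],(400,400),interpolation=cv2.INTER_CUBIC),cv2.resize(b[180:280,220:320],(400,400),interpolation=cv2.INTER_CUBIC)])[:,:,::-1])
```

```text
[ 0.50998255 -0.02166455 -0.02043323] [ -3.49314287 -26.62017172  23.74674218] [ 3.12714525 -0.19835832  1.57346704]
```

View pics/c8.png

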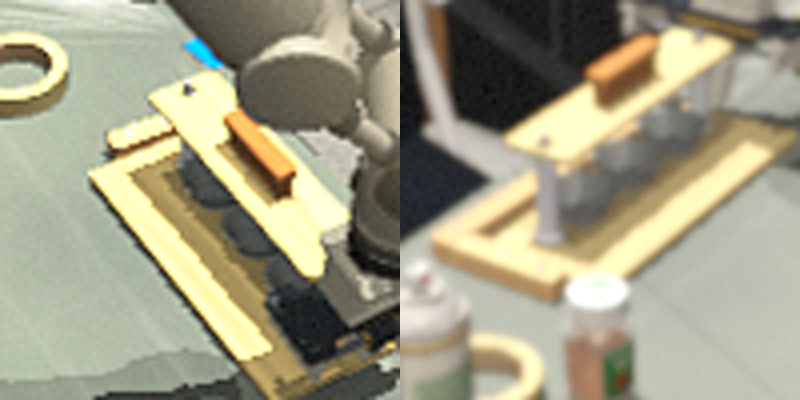

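The left crop's rack end at (100,165) meets the short batten (140,135). The side crop shows no gap along (440,240)–(550,290). One more small nudge, then a re-press from the front.

>>> step_arm([
  {"delta_pos": [0.1, 0, 0.02], "dr": [0, 0, 0], "fingers": 1},
  {"delta_pos": [0.2, 0, 0.04], "dr": [0, 0, 0], "fingers": 1},
  {"delta_pos": [0.3, 0, 0.06], "dr": [0, 0, 0], "fingers": 1},
  {"delta_pos": [0.4, 0, 0.08], "dr": [0, 0, 0], "fingers": 1},
  {"delta_pos": [0.4, 0, 0.08], "dr": [0, 0, 0], "fingers": 1},
])

```text
time: 21.0
tool_pos: [0.5108, -0.0169, -0.0199]
tool_rot: [3.126, -0.199, 1.573]
contact_force: [-0.3, -23.4, 26.5]
opening: 0.0005
grip_force: 14.1
```

>>> step_arm([
  {"delta_pos": [-1, 0, -0.1], "dr": [0, 0, 0], "fingers": 1},
  {"delta_pos": [-4, 0, -0.8], "dr": [0, 0, 0], "fingers": 1},
  {"delta_pos": [-4, 0, -7], "dr": [0, 0, 0], "fingers": 1},
  {"delta_pos": [-4, 0, -13], "dr": [0, -6, 0], "fingers": 1},
  {"delta_pos": [-4, 0, -19], "dr": [0, -12, 0], "fingers": 1},
])

```text
time: 21.62
tool_pos: [0.5038, -0.0902, 0.1556]
tool_rot: [3.141, 0.004, 1.569]
contact_force: [0.6, -0.2, -0.3]
opening: 0.0005
grip_force: 0.0
```

>>> step_arm([
  {"delta_pos": [5, 0, -5], "dr": [0, 0, 0], "fingers": 1},
  {"delta_pos": [11, -0.5, -5], "dr": [0, 0, 0], "fingers": 1},
  {"delta_pos": [17, -1, -5], "dr": [0, 0, 0], "fingers": 1},
  {"delta_pos": [22, -1.5, -5], "dr": [0, 0, 0], "fingers": 1},
  {"delta_pos": [28, -2, -5], "dr": [0, 0, 0], "fingers": 1},
])

```text
time: 22.25
tool_pos: [0.4834, 0.1924, 0.2038]
tool_rot: [3.141, -0.0, 1.571]
contact_force: [0.0, 0.7, 0.4]
opening: 0.0002
grip_force: 0.0
```

>>> step_arm([
  {"delta_pos": [3, 0, 0], "dr": [0, 0, 0], "fingers": 1},
  {"delta_pos": [6, 0, 0], "dr": [0, 0, 0], "fingers": 1},
  {"delta_pos": [8, 0, 0], "dr": [0, 0, 0], "fingers": 1},
  {"delta_pos": [8, 0, 0], "dr": [0, 0, 0], "fingers": 1},
  {"delta_pos": [8, 0, 0], "dr": [0, 0, 0], "fingers": 1},
])

```text
time: 22.88
tool_pos: [0.484, 0.2697, 0.2035]
tool_rot: [-3.141, 0.001, 1.57]
contact_force: [-0.1, -0.4, 0.0]
opening: 0.0007
grip_force: 0.0
```

Run:
```python
from h import *
w,P=shot('wrist','w9.png');print(robot.observe()['tool_pos'],robot.observe()['tool_rot'])
```

```text
[0.48409571 0.26950216 0.2035397 ] [-3.14151660e+00  4.25342687e-04  1.56984465e+00]
```

View pics/w9.png

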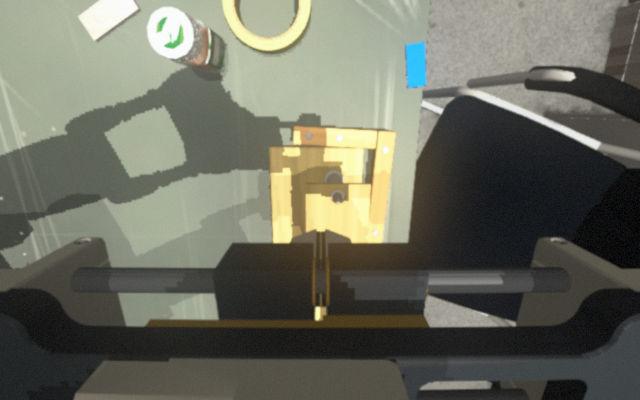

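The wrist view shows the short batten at (293..395,128..147), the long batten at columns 372–395, the board's front corner at (271,148), and the rack tucked in. I'll check squareness numerically.

Run:
```python
from h import *
w=cv2.imread('pics/w9.png');P=viewer.camera_params('wrist')
hsv=cv2.cvtColor(w,cv2.COLOR_BGR2HSV);m=((hsv[...,0]>8)&(hsv[...,0]<30)&(hsv[...,1]>75)&(hsv[...,2]>60))
L=[];
for r in range(156,236,4):
    c=np.where(m[r,240:420])[0]+240
    L.append((c[0],r,c[-1]))
L=np.array(L);print(L[::3])
A=np.array([onz(P,(c,r),.014) for c,r,_ in L]);B=np.array([onz(P,(e,r),.024) for _,r,e in L])
print('front edge: x=%.4f+%.4f y'%tuple(np.polyfit(A[:,1],A[:,0],1)[::-1]),A[0],A[-1]);print('batten outer: x=%.4f+%.4f y'%tuple(np.polyfit(B[:,1],B[:,0],1)[::-1]))
# horizontal: board top edge (left of short batten) and short batten outer edge
T=[(c,np.where(m[110:200,c])[0][0]+110) for c in range(274,292,3)];print('board N end',[np.round(onz(P,t,.014),4)[:2].tolist() for t in T])
T=[(c,np.where(m[110:200,c])[0][0]+110) for c in range(300,390,12)];print('short outer',[np.round(onz(P,t,.024),4)[:2].tolist() for t in T])
# profiles
for r in (170,200,220): print(r,[tuple(x) for x in w[r,362:380,::-1]][::2])
for c in (310,360): print(c,[tuple(x) for x in w[136:158,c,::-1]][::2])
```

```text
[[269 156 392]
 [269 168 419]
 [270 180 419]
 [270 192 418]
 [271 204 419]
 [271 216 419]
 [272 228 418]]
front edge: x=0.4088+0.0149 y [0.41330892 0.2920978  0.014     ] [0.41154102 0.17900536 0.014     ]
batten outer: x=0.6615+-0.1775 y
board N end [[0.4208, 0.3057], [0.4249, 0.3056], [0.429, 0.3056], [0.4331, 0.3056], [0.4371, 0.3056], [0.4412, 0.3056]]
short outer [[0.4574, 0.3336], [0.4729, 0.3323], [0.4885, 0.331], [0.504, 0.331], [0.5196, 0.3297], [0.5352, 0.3285], [0.5509, 0.3285], [0.5666, 0.3272]]
170 [(np.uint8(234), np.uint8(227), np.uint8(165)), (np.uint8(194), np.uint8(194), np.uint8(161)), (np.uint8(146), np.uint8(140), np.uint8(111)), (np.uint8(129), np.uint8(123), np.uint8(94)), (np.uint8(126), np.uint8(117), np.uint8(86)), (np.uint8(132), np.uint8(107), np.uint8(69)), (np.uint8(240), np.uint8(215), np.uint8(135)), (np.uint8(252), np.uint8(247), np.uint8(171)), (np.uint8(252), np.uint8(246), np.uint8(170))]
200 [(np.uint8(252), np.uint8(251), np.uint8(182)), (np.uint8(252), np.uint8(251), np.uint8(184)), (np.uint8(252), np.uint8(251), np.uint8(186)), (np.uint8(252), 
[... 1035 characters left out ...]
(192), np.uint8(165), np.uint8(103)), (np.uint8(193), np.uint8(166), np.uint8(107)), (np.uint8(192), np.uint8(164), np.uint8(104)), (np.uint8(189), np.uint8(163), np.uint8(102))]
360 [(np.uint8(252), np.uint8(252), np.uint8(193)), (np.uint8(252), np.uint8(252), np.uint8(193)), (np.uint8(252), np.uint8(250), np.uint8(179)), (np.uint8(252), np.uint8(248), np.uint8(173)), (np.uint8(252), np.uint8(248), np.uint8(175)), (np.uint8(252), np.uint8(248), np.uint8(173)), (np.uint8(252), np.uint8(245), np.uint8(172)), (np.uint8(252), np.uint8(252), np.uint8(200)), (np.uint8(252), np.uint8(252), np.uint8(205)), (np.uint8(252), np.uint8(252), np.uint8(206)), (np.uint8(252), np.uint8(252), np.uint8(204))]
```

Run:
```python
from h import *
w=cv2.imread('pics/w9.png').astype(float);P=viewer.camera_params('wrist')
def sub(a): # subpixel centroid of max |gradient|
    g=np.abs(np.diff(a));k=g.argmax();s=slice(max(k-1,0),k+2);return (np.arange(len(g))[s]*g[s]).sum()/g[s].sum()+.5
def fit(name,pts,z,ax):
    A=np.array([onz(P,p,z) for p in pts]);i,j=(1,0) if ax=='v' else (0,1)
    for _ in range(3):
        c=np.polyfit(A[:,i],A[:,j],1);e=np.abs(A[:,j]-np.polyval(c,A[:,i]));A=A[e<max(.0015,np.median(e)*2)]
    print(name,'slope %.4f'%c[0],'mid',A.mean(0).round(4),'n',len(A),'rms',e.std().round(4))
b=w[...,0]; 
fit('front',[(260+sub(w[r,260:282].sum(1)),r) for r in range(152,238,2)],.014,'v')
fit('long outer',[(386+sub(w[r,386:402].sum(1)),r) for r in range(134,238,2)],.024,'v')
fit('long inner(blue)',[(364+sub(b[r,364:380]),r) for r in range(184,238,2)],.024,'v')
fit('short outer',[(c,122+sub(w[122:138,c].sum(1))) for c in range(296,392,3)],.024,'h')
fit('board N',[(c,142+sub(w[140:156,c].sum(1))-2) for c in range(274,292,2)],.014,'h')
for r in (152,160,190,230):print(r,w[r,384:402].sum(1).astype(int))
```

```text
front slope 0.0142 mid [0.4132 0.236  0.014 ] n 42 rms 0.0002
long outer slope -0.0027 mid [0.5805 0.2476 0.024 ] n 46 rms 0.0003
long inner(blue) slope -0.0005 mid [0.552  0.2212 0.024 ] n 22 rms 0.0002
short outer slope -0.0532 mid [0.5139 0.3291 0.024 ] n 27 rms 0.0001
board N slope -0.0205 mid [0.4317 0.3047 0.014 ] n 9 rms 0.0001
152 [745 747 740 715 686 672 662 662 654 625 589 573 567 574 575 570 569 573]
160 [666 666 664 668 661 667 660 650 625 583 569 572 573 571 571 573 577 571]
190 [620 617 620 624 634 639 614 569 543 544 552 556 565 558 560 560 561 563]
230 [622 589 592 569 532 511 514 518 526 531 529 534 531 532 533 532 532 538]
```

```bash
cat >> h.py <<'E'
def toolT(o=None):
    o=o or robot.observe();T=np.eye(4);T[:3,:3]=R.from_euler('xyz',o['tool_rot']).as_matrix();T[:3,3]=o['tool_pos'];return T
E
python3 - <<'E'
from h import *
P=viewer.camera_params('wrist');C=np.linalg.inv(toolT())@np.array(P['T']);print(C.round(4))
def at(pos,yaw):
    T=np.eye(4);T[:3,:3]=R.from_euler('xyz',[np.pi,0,yaw]).as_matrix();T[:3,3]=pos;Q=dict(P);Q['T']=T@C;return Q
Q=at([.3599,.0950,.1909],3.138);a,b=onz(Q,(198,175),.014),onz(Q,(439,200),.014);print('w1 edge',a,b,np.linalg.norm(a-b))
# w9: short batten ends, outer edge; bolt/wood details
a,b=onz(P,(293,128),.024),onz(P,(395.5,130),.024);print('short batten',a,b,np.linalg.norm(a-b))
w=cv2.imread('pics/w9.png')
for r in (136,140): print(r,w[r,286:300].sum(1),w[r,386:404].sum(1))
for c in (300,330,350,380): print(c,w[120:160,c].astype(int).sum(1))
Q=at([.5247,0,.1905],1.5707);print('w0 cover corner S',onz(Q,(229,232),.106),onz(Q,(293,243),.106))
E
```

```text
[[-8.000e-04 -9.568e-01 -2.908e-01  7.920e-02]
 [ 1.000e+00 -8.000e-04 -0.000e+00 -4.000e-04]
 [-2.000e-04 -2.908e-01  9.568e-01 -1.934e-01]
 [ 0.000e+00  0.000e+00  0.000e+00  1.000e+00]]
w1 edge [ 0.36033155 -0.07135881  0.014     ] [0.39732112 0.25966965 0.014     ] 0.33308867990528823
short batten [0.44826841 0.32986017 0.024     ] [0.58155959 0.32721461 0.024     ] 0.13331742989806175
136 [529 521 527 518 465 365 372 523 651 681 681 686 681 649] [665 661 664 664 664 664 664 664 657 630 582 561 563 559 565 558 558 565]
140 [519 521 516 490 399 365 416 554 660 682 686 680 684 669] [658 667 665 664 662 662 661 659 634 585 562 571 566 565 563 564 566 571]
300 [308 309 314 318 317 321 397 461 485 484 481 513 534 544 538 544 542 549
 553 573 625 648 648 621 533 390 343 387 449 505 527 531 534 535 523 482
 463 456 458 458]
330 [559 553 541 549 525 435 351 414 600 682 700 701 701 696 694 688 677 676
 674 676 682 679 679 677 672 636 520 509 607 657 671 671 672 670 673 669
 669 670 673 670]
350 [547 549 553 553 543 555 532 445 437 599 675 698 701 699 697 701 695 694
 691 687 680 675 674 675 674 674 645 580 612 659 679 682 681 679 679 680
 682 680 680 684]
380 [535 543 548 545 537 552 544 526 441 357 399 565 651 670 675 676 678 675
 676 674 675 677 672 672 675 676 670 670 672 677 673 674 669 670 675 675
 668 672 669 667]
w0 cover corner S [ 0.42539888 -0.04393843  0.106     ] [ 0.49429709 -0.05698465  0.106     ]
```

The numbers show the stop is turned about -0.052 rad with its corner near (0.5575, 0.307), while the rack stands at about -0.015 rad. Its north side is therefore about 13 mm off the long batten. I'll push the front edge at the north half to turn it flush.

>>> step_arm([
  {"delta_pos": [-1, -2.5, 0], "dr": [0, 0, -10], "fingers": 1},
  {"delta_pos": [-2, -5, 0], "dr": [0, 0, -20], "fingers": 1},
  {"delta_pos": [-3, -7.5, 0], "dr": [0, 0, -30], "fingers": 1},
  {"delta_pos": [-4, -10, 0], "dr": [0, 0, -40], "fingers": 1},
  {"delta_pos": [-4, -11, 0], "dr": [0, 0, -47], "fingers": 1},
])

```text
time: 23.55
tool_pos: [0.373, 0.229, 0.2039]
tool_rot: [3.142, 0.0, 2.394]
contact_force: [-0.3, 0.3, 0.8]
opening: 0.0005
grip_force: 0.0
```

>>> step_arm([
  {"delta_pos": [0, 0, 0], "dr": [0, 0, -10], "fingers": 1},
  {"delta_pos": [0, 0, 0], "dr": [0, 0, -20], "fingers": 1},
  {"delta_pos": [0, 0, 4], "dr": [0, 0, -30], "fingers": 1},
  {"delta_pos": [0, 0, 9], "dr": [0, 0, -40], "fingers": 1},
  {"delta_pos": [0, 0, 14], "dr": [0, 0, -40], "fingers": 1},
])

```text
time: 24.18
tool_pos: [0.3746, 0.2297, 0.0627]
tool_rot: [3.141, 0.002, 3.09]
contact_force: [0.1, -0.3, -0.3]
opening: -0.0001
grip_force: 0.0
```

>>> step_arm([
  {"delta_pos": [0, 0, 4], "dr": [0, 0, 0], "fingers": 1},
  {"delta_pos": [0, 0, 9], "dr": [0, 0, 0], "fingers": 1},
  {"delta_pos": [0, 0, 9], "dr": [0, 0, 0], "fingers": 1},
  {"delta_pos": [-1, 0, 9], "dr": [0, 0, 0], "fingers": 1},
  {"delta_pos": [-1.8, 0, 9], "dr": [0, 0, 0], "fingers": 1},
])

```text
time: 24.8
tool_pos: [0.3947, 0.2301, -0.0243]
tool_rot: [3.14, 0.005, 3.089]
contact_force: [0.6, 0.6, -0.6]
opening: 0.0005
grip_force: 0.0
```

>>> step_arm([
  {"delta_pos": [-0.5, 0, 0.3], "dr": [0, 0, 0], "fingers": 1},
  {"delta_pos": [-1, 0, 0.3], "dr": [0, 0, 0], "fingers": 1},
  {"delta_pos": [-1.4, 0, 0.3], "dr": [0, 0, 0], "fingers": 1},
  {"delta_pos": [-1.8, 0, 0.3], "dr": [0, 0, 0], "fingers": 1},
  {"delta_pos": [-2.1, 0, 0.3], "dr": [0, 0, 0], "fingers": 1},
])

```text
time: 25.42
tool_pos: [0.4102, 0.2285, -0.0295]
tool_rot: [-3.141, -0.005, 3.089]
contact_force: [-8.9, 4.6, 5.3]
opening: 0.0006
grip_force: 4.5
```

>>> step_arm([
  {"delta_pos": [-0.2, 0, 0], "dr": [0, 0, 0], "fingers": 1},
  {"delta_pos": [-0.3, 0, 0], "dr": [0, 0, 0], "fingers": 1},
  {"delta_pos": [-0.4, 0, 0], "dr": [0, 0, 0], "fingers": 1},
  {"delta_pos": [-0.5, 0, 0], "dr": [0, 0, 0], "fingers": 1},
  {"delta_pos": [-0.5, 0, 0], "dr": [0, 0, 0], "fingers": 1},
])

```text
time: 26.05
tool_pos: [0.4119, 0.2283, -0.0296]
tool_rot: [-3.14, -0.011, 3.089]
contact_force: [-17.2, 6.9, 12.3]
opening: 0.0005
grip_force: 9.0
```

>>> step_arm([
  {"delta_pos": [1, 0, 0], "dr": [0, 0, 0], "fingers": 1},
  {"delta_pos": [2, 0, -3], "dr": [0, 0, 0], "fingers": 1},
  {"delta_pos": [2, 0, -9], "dr": [0, 0, 0], "fingers": 1},
  {"delta_pos": [2, 0, -15], "dr": [0, 0, 0], "fingers": 1},
  {"delta_pos": [2, 0, -20], "dr": [0, 0, 0], "fingers": 1},
])

```text
time: 26.68
tool_pos: [0.3983, 0.2292, 0.1732]
tool_rot: [3.141, 0.003, 3.089]
contact_force: [1.0, 1.2, -0.3]
opening: 0.0006
grip_force: 0.0
```

>>> step_arm([
  {"delta_pos": [0, -5.5, 0], "dr": [0, 0, 10], "fingers": 1},
  {"delta_pos": [0, -11, 0], "dr": [0, 0, 20], "fingers": 1},
  {"delta_pos": [0, -17, 0], "dr": [0, 0, 30], "fingers": 1},
  {"delta_pos": [0, -23, 0], "dr": [0, 0, 40], "fingers": 1},
  {"delta_pos": [0, -29, 0], "dr": [0, 0, 50], "fingers": 1},
])

```text
time: 27.3
tool_pos: [0.3826, -0.0624, 0.171]
tool_rot: [3.141, 0.002, 2.211]
contact_force: [1.1, -0.4, 0.3]
opening: 0.0003
grip_force: 0.0
```

>>> step_arm([
  {"delta_pos": [0, 0, 0], "dr": [0, 0, 10], "fingers": 1},
  {"delta_pos": [0, 0, 0], "dr": [0, 0, 20], "fingers": 1},
  {"delta_pos": [0, 0, 0], "dr": [0, 0, 30], "fingers": 1},
  {"delta_pos": [0, 0, 0], "dr": [0, 0, 40], "fingers": 1},
  {"delta_pos": [0, 0, 0], "dr": [0, 0, 40], "fingers": 1},
])

```text
time: 27.92
tool_pos: [0.3828, -0.0605, 0.1707]
tool_rot: [3.141, 0.0, 1.52]
contact_force: [0.1, -0.7, 0.8]
opening: 0.0006
grip_force: 0.0
```

>>> step_arm([
  {"delta_pos": [0.3, 6, 0], "dr": [0, 0, 0], "fingers": 1},
  {"delta_pos": [0.4, 11.7, 0], "dr": [0, 0, 0], "fingers": 1},
  {"delta_pos": [0.4, 11.7, 4], "dr": [0, 0, 0], "fingers": 1},
  {"delta_pos": [0.4, 11.7, 8], "dr": [0, 0, 0], "fingers": 1},
  {"delta_pos": [0.4, 11.7, 12], "dr": [0, 0, 0], "fingers": 1},
])

```text
time: 28.55
tool_pos: [0.5, -0.0625, 0.0494]
tool_rot: [3.141, 0.0, 1.523]
contact_force: [0.4, -1.3, -0.5]
opening: 0.0003
grip_force: 0.0
```

>>> step_arm([
  {"delta_pos": [0, 0, 0], "dr": [0, 8, 0], "fingers": 1},
  {"delta_pos": [0, 0, 3], "dr": [0, 8, 0], "fingers": 1},
  {"delta_pos": [0, 0, 6], "dr": [0, 8, 0], "fingers": 1},
  {"delta_pos": [0, 0, 8], "dr": [0, 8, 0], "fingers": 1},
  {"delta_pos": [0, 0, 8], "dr": [0, 8, 0], "fingers": 1},
])

```text
time: 29.18
tool_pos: [0.4989, -0.0622, -0.0306]
tool_rot: [-3.139, -0.14, 1.521]
contact_force: [0.1, 0.6, 0.0]
opening: 0.0007
grip_force: 0.0
```

>>> step_arm([
  {"delta_pos": [0.6, 0, 0.08], "dr": [0, 0, 0], "fingers": 1},
  {"delta_pos": [1.2, 0, 0.17], "dr": [0, 0, 0], "fingers": 1},
  {"delta_pos": [1.6, 0, 0.22], "dr": [0, 0, 0], "fingers": 1},
  {"delta_pos": [2, 0, 0.28], "dr": [0, 0, 0], "fingers": 1},
  {"delta_pos": [2.2, 0, 0.31], "dr": [0, 0, 0], "fingers": 1},
])

```text
time: 29.8
tool_pos: [0.5025, -0.0417, -0.0287]
tool_rot: [3.138, -0.137, 1.52]
contact_force: [-0.8, -8.6, 0.5]
opening: 0.0007
grip_force: 3.9
```

>>> step_arm([
  {"delta_pos": [0.2, 0, 0.03], "dr": [0, 0, 0], "fingers": 1},
  {"delta_pos": [0.3, 0, 0.04], "dr": [0, 0, 0], "fingers": 1},
  {"delta_pos": [0.4, 0, 0.06], "dr": [0, 0, 0], "fingers": 1},
  {"delta_pos": [0.5, 0, 0.07], "dr": [0, 0, 0], "fingers": 1},
  {"delta_pos": [0.6, 0, 0.08], "dr": [0, 0, 0], "fingers": 1},
])

```text
time: 30.42
tool_pos: [0.503, -0.04, -0.0287]
tool_rot: [3.136, -0.131, 1.521]
contact_force: [-5.4, -31.0, 2.7]
opening: 0.0005
grip_force: 15.7
```

A firm stop at 31 N. I'll retreat and check the corner from above.

>>> step_arm([
  {"delta_pos": [-1, 0, -0.1], "dr": [0, 0, 0], "fingers": 1},
  {"delta_pos": [-3, 0, -0.4], "dr": [0, 0, 0], "fingers": 1},
  {"delta_pos": [-3, 0, -7], "dr": [0, -4, 0], "fingers": 1},
  {"delta_pos": [-3, 0, -13], "dr": [0, -8, 0], "fingers": 1},
  {"delta_pos": [-3, 0, -19], "dr": [0, -8, 0], "fingers": 1},
])

```text
time: 31.05
tool_pos: [0.4981, -0.0892, 0.1567]
tool_rot: [3.141, 0.001, 1.52]
contact_force: [0.8, -1.0, -0.5]
opening: 0.0008
grip_force: 0.0
```

>>> step_arm([
  {"delta_pos": [5, 0, -6], "dr": [0, 0, 0], "fingers": 1},
  {"delta_pos": [11, -0.5, -6], "dr": [0, 0, 0], "fingers": 1},
  {"delta_pos": [17, -1, -6], "dr": [0, 0, 0], "fingers": 1},
  {"delta_pos": [23, -1.5, -6], "dr": [0, 0, 0], "fingers": 1},
  {"delta_pos": [29, -2, -6], "dr": [0, 0, 0], "fingers": 1},
])

```text
time: 31.68
tool_pos: [0.493, 0.2009, 0.2149]
tool_rot: [3.141, -0.0, 1.519]
contact_force: [0.2, 0.6, -0.5]
opening: 0.0002
grip_force: 0.0
```

>>> step_arm([
  {"delta_pos": [4, 0, 0], "dr": [0, 0, 0], "fingers": 1},
  {"delta_pos": [7, 0, 0], "dr": [0, 0, 0], "fingers": 1},
  {"delta_pos": [7, 0, 0], "dr": [0, 0, 0], "fingers": -1},
  {"delta_pos": [7, 0, 0], "dr": [0, 0, 0], "fingers": -1},
  {"delta_pos": [7, 0, 0], "dr": [0, 0, 0], "fingers": -1},
])

```text
time: 32.3
tool_pos: [0.4974, 0.2676, 0.2147]
tool_rot: [3.142, 0.0, 1.517]
contact_force: [0.4, 0.2, -0.6]
opening: 0.0259
grip_force: 0.0
```

Run:
```python
from h import *
o=robot.observe();w,P=shot('wrist','w10.png');print(o['tool_pos'],o['tool_rot'])
for nm,q in [('corner',(.5575,.303,.024)),('rackNW',(.4277,.3097,.014))]: print(nm,proj(P,q))
u=w.astype(int)
c=proj(P,(.5575,.303,.024)).astype(int)
for dr in (8,14,20,26): print('row',c[1]+dr,c[0]-14,[tuple(int(v) for v in x) for x in u[c[1]+dr,c[0]-14:c[0]+8]])
for dc in (-100,-92,-80,-60,-40,-20): print('col',c[0]+dc,c[1]-12,u[c[1]-12:c[1]+16,c[0]+dc].sum(1))
```

```text
[0.49735476 0.26756611 0.21469889] [3.14154002e+00 1.58229769e-04 1.51730922e+00]
corner [363.50363234 143.98297387]
rackNW [269.09830124 143.48541303]
row 151 349 [(252, 250, 181), (252, 250, 182), (252, 250, 179), (252, 251, 186), (252, 252, 193), (252, 252, 196), (252, 252, 199), (252, 252, 201), (252, 252, 203), (251, 252, 204), (247, 247, 182), (222, 215, 141), (152, 139, 92), (141, 117, 75), (210, 170, 108), (249, 228, 147), (252, 244, 167), (252, 247, 173), (252, 248, 175), (252, 246, 169), (252, 245, 167), (252, 244, 165)]
row 157 349 [(252, 249, 178), (252, 250, 180), (252, 250, 182), (252, 251, 188), (252, 252, 192), (252, 252, 197), (252, 252, 197), (252, 252, 203), (251, 252, 202), (251, 252, 200), (246, 245, 177), (202, 194, 126), (145, 127, 82), (167, 137, 84), (231, 201, 125), (250, 240, 160), (252, 246, 170), (252, 246, 170), (252, 247, 172), (252, 246, 170), (252, 244, 167), (252, 243, 163)]
row 163 349 [(252, 249, 177), (252, 249, 178), (252, 250, 184), (252, 251, 189), (252, 252, 191), (252, 252, 199), (252, 252, 200), (252, 252, 203), (252, 252, 203), (251, 251, 2
[... 653 characters left out ...]
305 298 298 290 298 300
 298 299 295 291 291 296 298 299 300 289]
col 271 131 [308 310 299 301 306 299 302 303 300 297 299 305 309 362 403 433 437 439
 433 441 430 444 432 428 428 429 427 428]
col 283 131 [462 455 449 450 448 447 447 439 437 430 426 408 375 394 407 425 430 424
 427 434 431 430 443 429 430 438 431 428]
col 303 131 [483 476 462 464 469 471 478 469 481 475 467 461 418 426 433 444 448 448
 448 447 454 458 443 450 455 459 460 451]
col 323 131 [684 685 692 686 697 698 682 671 666 658 662 652 626 627 647 661 665 668
 665 665 660 663 663 665 660 640 582 478]
col 343 131 [699 693 693 692 688 679 678 672 675 674 676 668 645 632 666 684 691 691
 690 691 687 690 690 691 691 688 690 688]
```

The rack is home: the dark line against both battens is about 3 px and parallel. Expected cover centre ≈ (0.508, 0.135), turned -0.053. I'll move above the grip and measure it.

>>> step_arm([
  {"delta_pos": [-5, 0.8, 0], "dr": [0, 0, 0], "fingers": -1},
  {"delta_pos": [-10, 1.7, 0], "dr": [0, 0, 0], "fingers": -1},
  {"delta_pos": [-13, 1.7, 0], "dr": [0, 0, 0], "fingers": -1},
  {"delta_pos": [-13, 1.7, 0], "dr": [0, 0, 0], "fingers": -1},
  {"delta_pos": [-13, 1.7, 0], "dr": [0, 0, 0], "fingers": -1},
])

```text
time: 32.98
tool_pos: [0.5076, 0.138, 0.2148]
tool_rot: [3.141, -0.001, 1.518]
contact_force: [-0.1, 0.2, 0.7]
opening: 0.0797
grip_force: 0.0
```

```bash
cat >> h.py <<'E'
def orange(im):
    h=cv2.cvtColor(im,cv2.COLOR_RGB2HSV);m=((h[...,0]>=5)&(h[...,0]<=16)&(h[...,1]>140)&(h[...,2]>70)).astype(np.uint8)
    m=cv2.morphologyEx(m,cv2.MORPH_OPEN,np.ones((3,3)))
    n,l,s,c=cv2.connectedComponentsWithStats(m);return [(s[i].tolist(),c[i],(l==i)) for i in range(1,n) if s[i,4]>25]
E
python3 - <<'E'
from h import *
o=robot.observe();w,P=shot('wrist','w11.png');print(o['tool_pos'],o['tool_rot'])
for s,c,l in orange(w):
    r=cv2.minAreaRect(np.argwhere(l)[:,::-1].astype(np.float32));b=cv2.boxPoints(r)
    print(s,c.round(1),onz(P,c,.141).round(4),[onz(P,q,.141).round(4)[:2].tolist() for q in b])
E
```

```text
[0.50759917 0.13798313 0.2147616 ] [ 3.14111502e+00 -5.27883625e-04  1.51763673e+00]
[312, 151, 20, 24, 421] [321.3 163.1] [0.5098 0.1707 0.141 ] [[0.5016, 0.1828], [0.5196, 0.1818], [0.5187, 0.1596], [0.5002, 0.1606]]
[312, 186, 21, 53, 776] [321.8 216.7] [0.5074 0.1157 0.141 ] [[0.4994, 0.1485], [0.5191, 0.1475], [0.5168, 0.0915], [0.4959, 0.0926]]
```

>>> step_arm([
  {"delta_pos": [0, 0.1, 4], "dr": [0, 0, 0], "fingers": -1},
  {"delta_pos": [0, 0.1, 8], "dr": [0, 0, 0], "fingers": -1},
  {"delta_pos": [0, 0.1, 11], "dr": [0, 0, 0], "fingers": -1},
  {"delta_pos": [0, 0.1, 12.7], "dr": [0, 0, 0], "fingers": -1},
  {"delta_pos": [0, 0.1, 12.7], "dr": [0, 0, 0], "fingers": -0.5},
], newtons=30)

```text
time: 33.65
tool_pos: [0.5075, 0.1387, 0.0863]
tool_rot: [-3.139, 0.0, 1.52]
contact_force: [0.0, 0.3, 1.1]
opening: 0.0852
grip_force: 0.0
```

>>> step_arm([
  {"delta_pos": [0, 0, 0], "dr": [0, 0, 0], "fingers": 1},
  {"delta_pos": [0, 0, 0], "dr": [0, 0, 0], "fingers": 1},
  {"delta_pos": [0, 0, 0], "dr": [0, 0, 0], "fingers": 1},
  {"delta_pos": [0, 0, 0], "dr": [0, 0, 0], "fingers": 1},
  {"delta_pos": [0, 0, 0], "dr": [0, 0, 0], "fingers": 1},
])

```text
time: 34.28
tool_pos: [0.5086, 0.1377, 0.0877]
tool_rot: [3.141, -0.0, 1.518]
contact_force: [0.1, 0.4, -0.4]
opening: 0.0366
grip_force: 0.0
```

Run:
```python
from h import *
im,P=shot('scene','s12.png');h=cv2.cvtColor(im,cv2.COLOR_RGB2HSV)
o=robot.observe();print(o['tool_pos'],o['opening'],o['grip_force'],o['contact_force'])
for s,c,l in orange(im):
    if c[1]>200: print('or',s,c.round(1),onz(P,c,.058).round(3))
for nm,lo,hi in (('yel',20,32),('blue',105,125)):
    m=((h[...,0]>=lo)&(h[...,0]<=hi)&(h[...,1]>170)&(h[...,2]>90)).astype(np.uint8)
    n,L,s,c=cv2.connectedComponentsWithStats(m)
    for i in range(1,n):
        if s[i,4]>60 and c[i][1]>180: print(nm,s[i],c[i].round(1),onz(P,c[i],.03).round(3), 'bbox z0',[onz(P,q,z).round(3)[:2].tolist() for q,z in (((s[i][0],s[i][1]+s[i][3]/2),.03),((s[i][0]+s[i][2],s[i][1]+s[i][3]/2),.03),((c[i][0],s[i][1]),.06),((c[i][0],s[i][1]+s[i][3]),0.))])
print('edge pts', [ (c, onz(P,(c,0),0)[:1]) for c in ()])
```

```text
[0.50854321 0.13771666 0.08764426] 0.032686154037680645 0.0 [ 0.60269462  0.41943444 -0.66756119]
or [341, 241, 8, 12, 62] [344.1 247.2] [ 0.373 -0.187  0.058]
or [358, 276, 9, 7, 50] [361.7 278.6] [ 0.353 -0.311  0.058]
yel [365 230  16  20 235] [372.6 240.4] [ 0.478 -0.198  0.03 ] bbox z0 [[0.458, -0.183], [0.502, -0.211], [0.488, -0.181], [0.47, -0.212]]
yel [414 322  28  21 381] [426.4 331.9] [ 0.416 -0.534  0.03 ] bbox z0 [[0.386, -0.517], [0.451, -0.558], [0.422, -0.52], [0.408, -0.55]]
blue [314 256  17  20 221] [321.8 266.6] [ 0.285 -0.195  0.03 ] bbox z0 [[0.266, -0.18], [0.311, -0.209], [0.296, -0.179], [0.277, -0.208]]
blue [325 283  17  21 243] [332.8 293.5] [ 0.263 -0.293  0.03 ] bbox z0 [[0.243, -0.281], [0.286, -0.308], [0.272, -0.279], [0.253, -0.308]]
edge pts []
```

>>> step_arm([
  {"delta_pos": [0, 0, 0], "dr": [0, 0, 0], "fingers": 1},
  {"delta_pos": [0, 0, 0], "dr": [0, 0, 0], "fingers": 1},
  {"delta_pos": [0, 0, 0], "dr": [0, 0, 0], "fingers": 1},
  {"delta_pos": [0, 0, -1], "dr": [0, 0, 0], "fingers": 1},
  {"delta_pos": [0, 0, -2], "dr": [0, 0, 0], "fingers": 1},
])

```text
time: 34.95
tool_pos: [0.5084, 0.1378, 0.1082]
tool_rot: [-3.141, 0.0, 1.519]
contact_force: [0.7, 0.1, -2.4]
opening: 0.0215
grip_force: 30.0
```

>>> step_arm([
  {"delta_pos": [0, 0, -1], "dr": [0, 0, 0], "fingers": 1},
  {"delta_pos": [0, 0, -2], "dr": [0, 0, 0], "fingers": 1},
  {"delta_pos": [0, 0, -4], "dr": [0, 0, 0], "fingers": 1},
  {"delta_pos": [0, 0, -7], "dr": [0, 0, 0], "fingers": 1},
  {"delta_pos": [0, 0, -10], "dr": [0, 0, 0], "fingers": 1},
])

```text
time: 35.58
tool_pos: [0.5083, 0.1377, 0.2089]
tool_rot: [3.142, 0.0, 1.518]
contact_force: [0.0, 0.4, -1.4]
opening: 0.0217
grip_force: 30.0
```

>>> step_arm([
  {"delta_pos": [-5.5, -0.1, 0], "dr": [0, 0, 0], "fingers": 1},
  {"delta_pos": [-11, -0.3, 0], "dr": [0, 0, 0], "fingers": 1},
  {"delta_pos": [-16.5, -0.4, 0], "dr": [0, 0, 0], "fingers": 1},
  {"delta_pos": [-22, -0.6, 0], "dr": [0, 0, 0], "fingers": 1},
  {"delta_pos": [-27.5, -0.7, 0], "dr": [0, 0, 0], "fingers": 1},
])

```text
time: 36.2
tool_pos: [0.4867, -0.1382, 0.2082]
tool_rot: [3.141, 0.0, 1.518]
contact_force: [0.8, 0.6, -2.3]
opening: 0.0219
grip_force: 30.0
```

>>> step_arm([
  {"delta_pos": [-5.5, -0.1, 0], "dr": [0, 0, 8.7], "fingers": 1},
  {"delta_pos": [-11, -0.3, 0], "dr": [0, 0, 17.4], "fingers": 1},
  {"delta_pos": [-16.5, -0.4, 0], "dr": [0, 0, 26.1], "fingers": 1},
  {"delta_pos": [-22, -0.6, 0], "dr": [0, 0, 34.8], "fingers": 1},
  {"delta_pos": [-27.5, -0.7, 0], "dr": [0, 0, 43.5], "fingers": 1},
])

```text
time: 36.83
tool_pos: [0.4653, -0.4125, 0.2081]
tool_rot: [3.141, -0.0, 0.754]
contact_force: [0.4, 0.6, -2.0]
opening: 0.0216
grip_force: 30.0
```

>>> step_arm([
  {"delta_pos": [0, 0, 0], "dr": [0, 0, 8.7], "fingers": 1},
  {"delta_pos": [0, 0, 0], "dr": [0, 0, 17.4], "fingers": 1},
  {"delta_pos": [0, 0, 0], "dr": [0, 0, 26.1], "fingers": 1},
  {"delta_pos": [0, 0, 0], "dr": [0, 0, 34.8], "fingers": 1},
  {"delta_pos": [0, 0, 0], "dr": [0, 0, 43.5], "fingers": 1},
])

```text
time: 37.45
tool_pos: [0.4656, -0.4106, 0.2079]
tool_rot: [-3.141, 0.0, -0.005]
contact_force: [-0.6, 0.2, -2.6]
opening: 0.0216
grip_force: 30.0
```

Run:
```python
from h import *
im,P=shot('scene','s13.png');o=robot.observe();print(o['tool_pos'],o['tool_rot'],o['opening'],o['grip_force'],o['qpos'].round(2))
for s,c,l in orange(im): print('or',s,c.round(1),onz(P,c,.058).round(3))
w,P=shot('wrist','w13.png')
for s,c,l in orange(w): print('or',s,c.round(1),onz(P,c,.058).round(3))
```

```text
[ 0.46563506 -0.41070288  0.207944  ] [-3.14158756e+00 -7.30610630e-05 -1.09570078e-02] 0.021705760892617786 29.96909648180008 [-0.85  0.51  1.21  0.    1.42  0.74]
or [347, 0, 29, 70, 938] [360.3  28.5] [1.22  0.929 0.058]
or [392, 0, 20, 17, 177] [401.4   6.5] [1.549 1.005 0.058]
or [408, 0, 6, 9, 44] [410.2   3.5] [1.611 1.006 0.058]
or [414, 0, 226, 281, 20812] [556.7  85.3] [1.635 0.039 0.058]
or [628, 38, 12, 13, 107] [634.   44.7] [2.208 0.064 0.058]
or [614, 50, 24, 24, 226] [624.7  60.3] [2.05  0.003 0.058]
or [621, 70, 7, 9, 34] [624.3  73.6] [ 1.951 -0.063  0.058]
or [475, 72, 10, 5, 37] [479.7  73.8] [1.426 0.288 0.058]
or [550, 102, 11, 16, 84] [555.8 110.2] [ 1.489 -0.077  0.058]
or [341, 240, 9, 13, 82] [344.5 246. ] [ 0.377 -0.184  0.058]
or [407, 247, 14, 13, 112] [413.1 252.4] [ 0.542 -0.319  0.058]
or [358, 270, 10, 13, 108] [362.  275.6] [ 0.36  -0.303  0.058]
or [301, 176, 39, 92, 3379] [319.9 220.6] [ 0.408 -0.409  0.058]
or [137, 231, 23, 22, 388] [147.8 242.2] [ 0.379 -0.174  0.058]
or [304, 294, 34, 27, 775] [320.2 307.7] [ 0.272 -0.408  0.058]
```

>>> step_arm([
  {"delta_pos": [0, 0, 5], "dr": [0, 0, 0], "fingers": 1},
  {"delta_pos": [0, 0, 10], "dr": [0, 0, 0], "fingers": 1},
  {"delta_pos": [0, 0, 15], "dr": [0, 0, 0], "fingers": 1},
  {"delta_pos": [0, 0, 19], "dr": [0, 0, 0], "fingers": 1},
  {"delta_pos": [0, 0, 21], "dr": [0, 0, 0], "fingers": 1},
])

```text
time: 38.17
tool_pos: [0.4647, -0.4097, -0.0049]
tool_rot: [-3.139, 0.002, 0.004]
contact_force: [0.5, -0.5, -2.1]
opening: 0.0218
grip_force: 30.0
```

>>> step_arm([
  {"delta_pos": [0, 0, 0.3], "dr": [0, 0, 0], "fingers": 1},
  {"delta_pos": [0, 0, 0.6], "dr": [0, 0, 0], "fingers": 1},
  {"delta_pos": [0, 0, 0.9], "dr": [0, 0, 0], "fingers": 1},
  {"delta_pos": [0, 0, 1], "dr": [0, 0, 0], "fingers": 1},
  {"delta_pos": [0, 0, 1], "dr": [0, 0, 0], "fingers": 1},
])

```text
time: 38.8
tool_pos: [0.4659, -0.4109, -0.012]
tool_rot: [3.141, -0.001, 0.0]
contact_force: [0.5, 0.1, -1.8]
opening: 0.0218
grip_force: 30.0
```

>>> step_arm([
  {"delta_pos": [0, 0, 0.1], "dr": [0, 0, 0], "fingers": 1},
  {"delta_pos": [0, 0, 0.1], "dr": [0, 0, 0], "fingers": 0.4},
  {"delta_pos": [0, 0, 0.1], "dr": [0, 0, 0], "fingers": -0.2},
  {"delta_pos": [0, 0, 0.1], "dr": [0, 0, 0], "fingers": -0.2},
  {"delta_pos": [0, 0, 0.1], "dr": [0, 0, 0], "fingers": -0.2},
])

```text
time: 39.42
tool_pos: [0.4657, -0.4107, -0.0135]
tool_rot: [-3.142, -0.0, 0.0]
contact_force: [-0.8, -0.4, -0.3]
opening: 0.0521
grip_force: 0.0
```

>>> step_arm([
  {"delta_pos": [0, 0, -2], "dr": [0, 0, 0], "fingers": -0.2},
  {"delta_pos": [0, 0, -7], "dr": [0, 0, 0], "fingers": -0.4},
  {"delta_pos": [0, 0, -12], "dr": [0, 0, 0], "fingers": -0.4},
  {"delta_pos": [0, 0, -17], "dr": [0, 0, 0], "fingers": -0.4},
  {"delta_pos": [0, 0, -20], "dr": [0, 0, 0], "fingers": -0.4},
])

```text
time: 40.05
tool_pos: [0.4663, -0.4113, 0.1897]
tool_rot: [3.139, -0.003, 0.0]
contact_force: [0.6, -0.1, -0.7]
opening: 0.064
grip_force: 0.0
```

Run:
```python
from h import *
im,P=shot('scene','s14.png');o=robot.observe();print(o['tool_pos'],o['tool_rot'],o['opening'])
for s,c,l in orange(im):
    if c[1]>230 and c[0]<500: print('or',s,c.round(1),onz(P,c,.058).round(3))
w,P=shot('wrist','w14.png')
for s,c,l in orange(w):
    r=cv2.minAreaRect(np.argwhere(l)[:,::-1].astype(np.float32));b=cv2.boxPoints(r)
    print('w',s,c.round(1),onz(P,c,.041).round(4),[onz(P,q,.041).round(4)[:2].tolist() for q in b])
```

```text
[ 0.46732052 -0.41243679  0.19330276] [ 3.13464969e+00 -6.29374152e-03  1.19296443e-04] 0.06417973512917304
or [341, 240, 10, 13, 101] [345.2 245.4] [ 0.38  -0.183  0.058]
or [358, 270, 10, 13, 104] [362.1 275.5] [ 0.36  -0.303  0.058]
or [399, 282, 26, 20, 213] [411.6 291. ] [ 0.451 -0.422  0.058]
w [311, 143, 16, 72, 1135] [318.5 178.2] [ 0.4674 -0.4106  0.041 ] [[0.5113, -0.4016], [0.5113, -0.4199], [0.4193, -0.4204], [0.4193, -0.4006]]
w [126, 237, 19, 14, 162] [133.5 242.7] [ 0.3783 -0.158   0.041 ] [[0.3773, -0.1417], [0.3937, -0.1698], [0.3813, -0.1746], [0.3646, -0.1463]]
```

Cover lies on the table at (0.466,-0.411). Moving above holder 2, at about (0.360,-0.303).

>>> step_arm([
  {"delta_pos": [-4, -4, 0], "dr": [0, 0, 0], "fingers": -0.4},
  {"delta_pos": [-8, -8, 0], "dr": [0, 0, 0], "fingers": -0.4},
  {"delta_pos": [-10.5, -10.9, 0], "dr": [0, 0, 0], "fingers": -0.4},
  {"delta_pos": [-10.5, -10.9, 0], "dr": [0, 0, 0], "fingers": -0.4},
  {"delta_pos": [-10.5, -10.9, 0], "dr": [0, 0, 0], "fingers": -0.4},
])

```text
time: 40.78
tool_pos: [0.3611, -0.3023, 0.1862]
tool_rot: [3.141, -0.0, -0.0]
contact_force: [0.9, -0.3, -0.4]
opening: 0.0644
grip_force: 0.0
```

```bash
cat >> h.py <<'E'
def heads(tag):
    o=robot.observe();w,P=shot('wrist',tag);T=toolT(o);print(o['tool_pos'].round(4),o['tool_rot'].round(3),'open',o['opening'].round(4))
    for s,c,l in orange(w):
        if s[4]<60: continue
        p=onz(P,c,.063);d=T[:3,:3].T@(p-T[:3,3]);print(s,c.round(1),'xyz',p.round(4),'tool shift cm',(d*100).round(2)[:2], 'diam px',(np.sqrt(s[4]*4/np.pi)).round(1))
E
python3 -c "
from h import *
heads('w15.png')"
```

```text
Traceback (most recent call last):
  File "h.py", line 25, in heads
    o=robot.observe();w,P=shot('wrist',tag);T=toolT(o);print(o['tool_pos'].round(4),o['tool_rot'].round(3),'open',o['opening'].round(4))
                                                                                                                  ^^^^^^^^^^^^^^^^^^
AttributeError: 'float' object has no attribute 'round'
```

```bash
sed -i "s/o\['opening'\].round(4)/round(o['opening'],4)/" h.py; python3 -c "
from h import *
heads('w15b.png')"
```

```text
[ 0.3613 -0.3025  0.1862] [ 3.141 -0.    -0.   ] open 0.0639
[403, 46, 24, 87, 1488] [414.6  88.9] xyz [ 0.4643 -0.4023  0.063 ] tool shift cm [10.3   9.98] diam px 43.5
[200, 153, 26, 26, 551] [212.7 165.6] xyz [ 0.3821 -0.1786  0.063 ] tool shift cm [  2.07 -12.4 ] diam px 26.5
[304, 169, 26, 26, 546] [316.5 181.4] xyz [ 0.3632 -0.2976  0.063 ] tool shift cm [ 0.19 -0.5 ] diam px 26.4
[483, 187, 72, 45, 653] [513.8 205.8] xyz [ 0.3331 -0.5354  0.063 ] tool shift cm [-2.83 23.29] diam px 28.8
```

>>> step_arm([
  {"delta_pos": [0.2, -0.5, 5], "dr": [0, 0, 0], "fingers": -0.4},
  {"delta_pos": [0.2, -0.5, 10], "dr": [0, 0, 0], "fingers": -0.4},
  {"delta_pos": [0.2, -0.5, 15], "dr": [0, 0, 0], "fingers": -0.4},
  {"delta_pos": [0.2, -0.5, 17.5], "dr": [0, 0, 0], "fingers": -0.4},
  {"delta_pos": [0.2, -0.5, 17.5], "dr": [0, 0, 0], "fingers": 1},
])

```text
time: 41.5
tool_pos: [0.3621, -0.2961, 0.0095]
tool_rot: [-3.138, 0.003, -0.0]
contact_force: [-0.7, 0.3, 1.2]
opening: 0.0584
grip_force: 0.0
```

>>> step_arm([
  {"delta_pos": [0, 0, 0], "dr": [0, 0, 0], "fingers": 1},
  {"delta_pos": [0, 0, 0], "dr": [0, 0, 0], "fingers": 1},
  {"delta_pos": [0, 0, 0], "dr": [0, 0, 0], "fingers": 1},
  {"delta_pos": [0, 0, 0], "dr": [0, 0, 0], "fingers": 1},
  {"delta_pos": [0, 0, -1], "dr": [0, 0, 0], "fingers": 1},
])

```text
time: 42.12
tool_pos: [0.3622, -0.2961, 0.0215]
tool_rot: [-3.14, 0.001, -0.0]
contact_force: [-0.3, 1.2, -3.1]
opening: 0.033
grip_force: 30.0
```

>>> step_arm([
  {"delta_pos": [0, 0, -3], "dr": [0, 0, 0], "fingers": 1},
  {"delta_pos": [0, 0, -7], "dr": [0, 0, 0], "fingers": 1},
  {"delta_pos": [0, 0, -12], "dr": [0, 0, 0], "fingers": 1},
  {"delta_pos": [0, 0, -16], "dr": [0, 0, 0], "fingers": 1},
  {"delta_pos": [0, 0, -16], "dr": [0, 0, 0], "fingers": 1},
])

```text
time: 42.75
tool_pos: [0.3637, -0.2977, 0.1845]
tool_rot: [3.137, -0.004, 0.0]
contact_force: [0.7, -0.8, -2.5]
opening: 0.033
grip_force: 30.0
```

>>> step_arm([
  {"delta_pos": [2.4, -5.2, 0], "dr": [0, 0, 0], "fingers": 1},
  {"delta_pos": [4.8, -10.4, 0], "dr": [0, 0, 0], "fingers": 1},
  {"delta_pos": [7.2, -15.6, 0], "dr": [0, 0, 0], "fingers": 1},
  {"delta_pos": [9.6, -20.8, 0], "dr": [0, 0, 0], "fingers": 1},
  {"delta_pos": [12, -26, 0], "dr": [0, 0, 0], "fingers": 1},
])

```text
time: 43.38
tool_pos: [0.482, -0.0347, 0.18]
tool_rot: [-3.141, 0.003, -0.0]
contact_force: [1.7, -0.7, -2.0]
opening: 0.0327
grip_force: 30.0
```

>>> step_arm([
  {"delta_pos": [0.5, -3.5, 0], "dr": [0, 0, -10], "fingers": 1},
  {"delta_pos": [1, -7, 0], "dr": [0, 0, -20], "fingers": 1},
  {"delta_pos": [1.5, -10.5, 0], "dr": [0, 0, -30], "fingers": 1},
  {"delta_pos": [2, -14, 0], "dr": [0, 0, -40], "fingers": 1},
  {"delta_pos": [2.5, -17.5, 0], "dr": [0, 0, -50], "fingers": 1},
])

```text
time: 44.0
tool_pos: [0.5064, 0.1393, 0.1796]
tool_rot: [-3.139, 0.003, 0.879]
contact_force: [0.6, 0.6, -2.7]
opening: 0.0331
grip_force: 30.0
```

>>> step_arm([
  {"delta_pos": [0, 0, 0], "dr": [0, 0, -10], "fingers": 1},
  {"delta_pos": [0, 0, 0], "dr": [0, 0, -20], "fingers": 1},
  {"delta_pos": [0, 0, 0], "dr": [0, 0, -30], "fingers": 1},
  {"delta_pos": [0, 0, 0], "dr": [0, 0, -37], "fingers": 1},
  {"delta_pos": [0, 0, 0], "dr": [0, 0, -37], "fingers": 1},
])

```text
time: 44.62
tool_pos: [0.5065, 0.1381, 0.1799]
tool_rot: [-3.138, 0.001, 1.517]
contact_force: [-1.0, 0.1, -1.7]
opening: 0.0326
grip_force: 30.0
```

>>> step_arm([
  {"delta_pos": [-0.1, 0.2, 4], "dr": [0, 0, 0], "fingers": 1},
  {"delta_pos": [-0.1, 0.2, 8], "dr": [0, 0, 0], "fingers": 1},
  {"delta_pos": [-0.1, 0.2, 11], "dr": [0, 0, 0], "fingers": 1},
  {"delta_pos": [-0.1, 0.2, 13.5], "dr": [0, 0, 0], "fingers": 1},
  {"delta_pos": [-0.1, 0.2, 14.8], "dr": [0, 0, 0], "fingers": 1},
])

```text
time: 45.25
tool_pos: [0.5082, 0.1368, 0.0317]
tool_rot: [-3.138, 0.001, 1.516]
contact_force: [-7.2, -10.8, 25.6]
opening: 0.033
grip_force: 30.0
```

>>> step_arm([
  {"delta_pos": [0, 0, 0.2], "dr": [0, 0, 0], "fingers": 1},
  {"delta_pos": [0, 0, 0.2], "dr": [0, 0, 0], "fingers": 1},
  {"delta_pos": [0, 0, 0.2], "dr": [0, 0, 0], "fingers": 0},
  {"delta_pos": [0, 0, 0.2], "dr": [0, 0, 0], "fingers": -0.4},
  {"delta_pos": [0, 0, 0.2], "dr": [0, 0, 0], "fingers": -0.4},
])

```text
time: 45.88
tool_pos: [0.5104, 0.1374, 0.032]
tool_rot: [3.14, -0.0, 1.518]
contact_force: [-0.4, 0.1, -0.5]
opening: 0.0583
grip_force: 0.0
```

>>> step_arm([
  {"delta_pos": [0, 0, 0], "dr": [0, 0, 0], "fingers": -0.4},
  {"delta_pos": [0, 0, -4], "dr": [0, 0, 0], "fingers": -0.4},
  {"delta_pos": [0, 0, -9], "dr": [0, 0, 0], "fingers": -0.4},
  {"delta_pos": [0, 0, -14], "dr": [0, 0, 0], "fingers": -0.4},
  {"delta_pos": [0, 0, -16], "dr": [0, 0, 0], "fingers": -0.4},
])

```text
time: 46.5
tool_pos: [0.5111, 0.1374, 0.195]
tool_rot: [3.136, -0.001, 1.519]
contact_force: [0.4, -0.2, -0.6]
opening: 0.0646
grip_force: 0.0
```

Run:
```python
from h import *
o=robot.observe();w,P=shot('wrist','w16.png');print(o['tool_pos'])
for s,c,l in orange(w): print(s,c.round(1),onz(P,c,.08).round(4))
im,P=shot('scene','s16.png')
for s,c,l in orange(im):
    if c[1]>120 and c[0]<500: print('scene',s,c.round(1),onz(P,c,.058).round(3))
```

```text
[0.51107126 0.13738906 0.19497962]
[310, 196, 18, 7, 87] [318.9 199.3] [0.5087 0.1212 0.08  ]
scene [323, 164, 8, 12, 74] [326.  169.1] [0.513 0.141 0.058]
scene [341, 240, 9, 13, 94] [345.1 245.3] [ 0.38  -0.183  0.058]
```

>>> step_arm([
  {"delta_pos": [-5, -1.8, 0], "dr": [0, 0, 0], "fingers": -0.4},
  {"delta_pos": [-10, -3.6, 0], "dr": [0, 0, 0], "fingers": -0.4},
  {"delta_pos": [-15, -5.4, 0], "dr": [0, 0, 0], "fingers": -0.4},
  {"delta_pos": [-20, -7.2, 0], "dr": [0, 0, 0], "fingers": -0.4},
  {"delta_pos": [-25, -9, 0], "dr": [0, 0, 0], "fingers": -0.4},
])

```text
time: 47.22
tool_pos: [0.4053, -0.1089, 0.1903]
tool_rot: [-3.14, -0.001, 1.519]
contact_force: [0.4, -1.0, 0.1]
opening: 0.0643
grip_force: 0.0
```

>>> step_arm([
  {"delta_pos": [-4, -1.2, 0], "dr": [0, 0, 0], "fingers": -0.4},
  {"delta_pos": [-7.2, -2.3, 0], "dr": [0, 0, 0], "fingers": -0.4},
  {"delta_pos": [-7.2, -2.3, 0], "dr": [0, 0, 0], "fingers": -0.4},
  {"delta_pos": [-7.2, -2.3, 0], "dr": [0, 0, 0], "fingers": -0.4},
  {"delta_pos": [-7.2, -2.3, 0], "dr": [0, 0, 0], "fingers": -0.4},
])

```text
time: 47.85
tool_pos: [0.3802, -0.1775, 0.1912]
tool_rot: [-3.141, -0.001, 1.52]
contact_force: [0.1, 0.2, 0.2]
opening: 0.0646
grip_force: 0.0
```

```bash
python3 -c "
from h import *
heads('w17.png')
im,P=shot('scene','s17.png')
for s,c,l in orange(im):
    if c[1]>120 and c[0]<500: print('scene',s,c.round(1),onz(P,c,.058).round(3),onz(P,c,.075).round(3))"
```

```text
[ 0.3802 -0.1775  0.1912] [-3.141e+00 -1.000e-03  1.520e+00] open 0.0646
[630, 238, 10, 30, 107] [635.  253.8] xyz [ 0.7899 -0.2948  0.063 ] tool shift cm [-9.64 41.52] diam px 11.7
scene [341, 240, 9, 13, 93] [345.1 245.7] [ 0.379 -0.184  0.058] [ 0.372 -0.194  0.075]
```

Run:
```python
from h import *
o=robot.observe();T=toolT(o);P=viewer.camera_params('wrist');w=cv2.cvtColor(cv2.imread('pics/w17.png'),cv2.COLOR_BGR2RGB)
print(proj(P,(.381,-.179,.063)))
h=cv2.cvtColor(w,cv2.COLOR_RGB2HSV);u=proj(P,(.381,-.179,.063)).astype(int)
print(h[u[1]-14:u[1]+14:7,u[0]-14:u[0]+15:7].tolist())
m=((h[...,0]>=2)&(h[...,0]<=18)&(h[...,1]>90)&(h[...,2]>25)).astype(np.uint8)
m=cv2.morphologyEx(m,cv2.MORPH_OPEN,np.ones((3,3)))
n,l,s,c=cv2.connectedComponentsWithStats(m)
for i in range(1,n):
    if s[i,4]>100 and c[i][0]<600: p=onz(P,c[i],.063);print(s[i],c[i].round(1),p.round(4),(T[:3,:3].T@(p-T[:3,3])*100).round(2))
```

```text
[321.46442851 183.73120356]
[[[20, 8, 100], [6, 12, 104], [13, 85, 87], [15, 28, 110], [4, 8, 232]], [[0, 13, 140], [14, 119, 94], [14, 124, 109], [14, 119, 103], [4, 17, 212]], [[13, 17, 103], [12, 112, 100], [13, 119, 107], [13, 112, 107], [13, 80, 105]], [[0, 10, 127], [13, 114, 94], [14, 121, 99], [13, 111, 103], [14, 39, 124]]]
[310 170  25  28 559] [321.9 184.1] [ 0.3815 -0.1794  0.063 ] [-0.17  0.14 12.84]
[364 309  32  11 268] [381.1 314.4] [ 0.4541 -0.3692  0.063 ] [-18.76   8.35  12.84]
```

>>> step_arm([
  {"delta_pos": [-0.2, 0.1, 5], "dr": [0, 0, 0], "fingers": -0.4},
  {"delta_pos": [-0.2, 0.1, 10], "dr": [0, 0, 0], "fingers": -0.4},
  {"delta_pos": [-0.2, 0.1, 15], "dr": [0, 0, 0], "fingers": -0.4},
  {"delta_pos": [-0.2, 0.1, 18], "dr": [0, 0, 0], "fingers": -0.4},
  {"delta_pos": [-0.2, 0.1, 18], "dr": [0, 0, 0], "fingers": 1},
])

```text
time: 48.58
tool_pos: [0.3798, -0.1792, 0.0101]
tool_rot: [-3.138, -0.003, 1.519]
contact_force: [-0.1, -0.2, -0.4]
opening: 0.0584
grip_force: 0.0
```

>>> step_arm([
  {"delta_pos": [0, 0, 0], "dr": [0, 0, 0], "fingers": 1},
  {"delta_pos": [0, 0, 0], "dr": [0, 0, 0], "fingers": 1},
  {"delta_pos": [0, 0, 0], "dr": [0, 0, 0], "fingers": 1},
  {"delta_pos": [0, 0, 0], "dr": [0, 0, 0], "fingers": 1},
  {"delta_pos": [0, 0, -1], "dr": [0, 0, 0], "fingers": 1},
])

```text
time: 49.2
tool_pos: [0.3804, -0.1802, 0.0217]
tool_rot: [-3.141, -0.001, 1.518]
contact_force: [-0.4, 0.2, -1.1]
opening: 0.0331
grip_force: 30.0
```

>>> step_arm([
  {"delta_pos": [0, 0, -3], "dr": [0, 0, 0], "fingers": 1},
  {"delta_pos": [0, 0, -7], "dr": [0, 0, 0], "fingers": 1},
  {"delta_pos": [0, 0, -12], "dr": [0, 0, 0], "fingers": 1},
  {"delta_pos": [0, 0, -17], "dr": [0, 0, 0], "fingers": 1},
  {"delta_pos": [0, 0, -18], "dr": [0, 0, 0], "fingers": 1},
])

```text
time: 49.82
tool_pos: [0.3819, -0.1813, 0.2048]
tool_rot: [3.136, 0.003, 1.518]
contact_force: [-1.0, 0.4, -2.7]
opening: 0.0332
grip_force: 30.0
```

```bash
sed -i 's/(h\[...,0\]>=5)&(h\[...,0\]<=16)&(h\[...,1\]>140)&(h\[...,2\]>70)/(h[...,0]>=3)\&(h[...,0]<=17)\&(h[...,1]>100)\&(h[...,2]>50)/' h.py; python3 -c "
from h import *
o=robot.observe();print(o['tool_pos'],o['opening'])
for n in ('scene','side'):
  im,P=shot(n,n[:2]+'18.png')
  for s,c,l in orange(im):
    p=onz(P,c,.075)
    if .3<p[0]<.6 and -.5<p[1]<.4: print(n,s,c.round(1),p.round(3))
print(proj(viewer.camera_params('side'),(.5085,.137,.075)),proj(viewer.camera_params('scene'),(.5085,.137,.075)))
"
```

```text
[ 0.38190122 -0.18129743  0.20480164] 0.03323029246897347
scene [246, 146, 10, 11, 95] [250.7 150.7] [0.319 0.364 0.075]
scene [322, 164, 5, 12, 48] [324.2 169.4] [0.498 0.129 0.075]
scene [344, 200, 9, 14, 103] [347.6 206.4] [ 0.469 -0.064  0.075]
scene [399, 282, 27, 21, 138] [411.8 293.6] [ 0.438 -0.436  0.075]
side [339, 172, 17, 9, 112] [346.8 176. ] [ 0.415 -0.3    0.075]
side [271, 205, 8, 12, 69] [274.5 209.9] [0.505 0.138 0.075]
[273.93086973 209.54340004] [325.47570738 166.94049307]
```

Cup 2's holder is confirmed in the side view: (274.5,209.9) against a predicted (273.9,209.5). Now the second holder goes to cup 3.

>>> step_arm([
  {"delta_pos": [5, 2.2, 0], "dr": [0, 0, 0], "fingers": 1},
  {"delta_pos": [10, 4.4, 0], "dr": [0, 0, 0], "fingers": 1},
  {"delta_pos": [15, 6.6, 0], "dr": [0, 0, 0], "fingers": 1},
  {"delta_pos": [20, 8.8, 0], "dr": [0, 0, 0], "fingers": 1},
  {"delta_pos": [24.7, 10.9, 0], "dr": [0, 0, 0], "fingers": 1},
])

```text
time: 50.55
tool_pos: [0.5019, 0.0622, 0.199]
tool_rot: [-3.137, 0.0, 1.519]
contact_force: [-0.3, -1.0, -1.4]
opening: 0.0327
grip_force: 30.0
```

>>> step_arm([
  {"delta_pos": [0, 0, 0], "dr": [0, 0, 0], "fingers": 1},
  {"delta_pos": [0, 0, 0], "dr": [0, 0, 0], "fingers": 1},
  {"delta_pos": [0, 0, 3], "dr": [0, 0, 0], "fingers": 1},
  {"delta_pos": [0, 0, 6], "dr": [0, 0, 0], "fingers": 1},
  {"delta_pos": [0, 0, 6], "dr": [0, 0, 0], "fingers": 1},
])

```text
time: 51.18
tool_pos: [0.5002, 0.0591, 0.1393]
tool_rot: [-3.135, 0.0, 1.516]
contact_force: [0.7, 1.0, -2.8]
opening: 0.0329
grip_force: 30.0
```

>>> step_arm([
  {"delta_pos": [0.1, 0.3, 3], "dr": [0, 0, 0], "fingers": 1},
  {"delta_pos": [0.1, 0.3, 6], "dr": [0, 0, 0], "fingers": 1},
  {"delta_pos": [0.1, 0.3, 8.5], "dr": [0, 0, 0], "fingers": 1},
  {"delta_pos": [0.1, 0.3, 9.8], "dr": [0, 0, 0], "fingers": 1},
  {"delta_pos": [0.1, 0.3, 10.3], "dr": [0, 0, 0], "fingers": 1},
])

```text
time: 51.8
tool_pos: [0.506, 0.0608, 0.0388]
tool_rot: [3.141, 0.0, 1.518]
contact_force: [0.7, -0.2, -1.4]
opening: 0.0333
grip_force: 30.0
```

>>> step_arm([
  {"delta_pos": [0, 0, 0.1], "dr": [0, 0, 0], "fingers": 1},
  {"delta_pos": [0, 0, 0.1], "dr": [0, 0, 0], "fingers": 0.1},
  {"delta_pos": [0, 0, 0.1], "dr": [0, 0, 0], "fingers": -0.4},
  {"delta_pos": [0, 0, 0.1], "dr": [0, 0, 0], "fingers": -0.4},
  {"delta_pos": [0, 0, 0.1], "dr": [0, 0, 0], "fingers": -0.4},
])

```text
time: 52.42
tool_pos: [0.5059, 0.0613, 0.0378]
tool_rot: [3.141, -0.0, 1.519]
contact_force: [0.3, 0.2, -0.3]
opening: 0.0629
grip_force: 0.0
```

>>> step_arm([
  {"delta_pos": [0, 0, 0], "dr": [0, 0, 0], "fingers": -0.4},
  {"delta_pos": [0, 0, -4], "dr": [0, 0, 0], "fingers": -0.4},
  {"delta_pos": [0, 0, -9], "dr": [0, 0, 0], "fingers": -0.4},
  {"delta_pos": [0, 0, -14], "dr": [0, 0, 0], "fingers": -0.4},
  {"delta_pos": [0, 0, -17], "dr": [0, 0, 0], "fingers": -0.4},
])

```text
time: 53.05
tool_pos: [0.5064, 0.0613, 0.2103]
tool_rot: [3.138, -0.0, 1.518]
contact_force: [0.6, 0.3, -0.9]
opening: 0.064
grip_force: 0.0
```

```bash
cat >> h.py <<'E'
def check():
    o=robot.observe();print(o['tool_pos'].round(4),round(o['opening'],4))
    for n in ('scene','side','wrist'):
      im,P=shot(n,'%s_%.1f.png'%(n,o['time']))
      for s,c,l in orange(im):
        p=onz(P,c,.075)
        if .3<p[0]<.6 and -.5<p[1]<.35: print(n,s,c.round(1),p.round(3))
E
python3 -c "
from h import *
check()
for n in ('scene','side'):
  P=viewer.camera_params(n);print([proj(P,q).round(1) for q in ((.507,.135,.075),(.5036,.0594,.075))])"
```

```text
[0.5064 0.0613 0.2103] 0.064
scene [322, 164, 9, 12, 84] [325.8 169. ] [0.504 0.127 0.075]
scene [333, 177, 9, 12, 87] [336.7 182. ] [0.501 0.051 0.075]
scene [399, 282, 27, 21, 187] [412.6 292. ] [ 0.443 -0.433  0.075]
side [339, 172, 17, 9, 111] [346.7 175.9] [ 0.415 -0.301  0.075]
side [284, 199, 6, 10, 49] [286.6 203.2] [0.497 0.067 0.075]
side [271, 205, 8, 12, 73] [274.6 210. ] [0.504 0.139 0.075]
wrist [303, 105, 28, 30, 661] [316.4 119.8] [0.507 0.133 0.075]
wrist [304, 170, 26, 30, 589] [316.8 185.8] [0.503 0.056 0.075]
[array([325.4, 167.4]), array([336. , 180.3])]
[array([274.6, 209.4]), array([286.1, 202. ])]
```

Both holders are seated, 76 mm apart along the rack as they should be. Back to the cover.

>>> step_arm([
  {"delta_pos": [-5, -0.2, 0], "dr": [0, 0, 0], "fingers": -0.4},
  {"delta_pos": [-10, -0.4, 0], "dr": [0, 0, 0], "fingers": -0.4},
  {"delta_pos": [-15, -0.6, 0], "dr": [0, 0, 0], "fingers": -0.4},
  {"delta_pos": [-20.5, -0.8, 0], "dr": [0, 0, 0], "fingers": -0.4},
  {"delta_pos": [-26, -1, 0], "dr": [0, 0, 0], "fingers": -0.4},
])

```text
time: 53.82
tool_pos: [0.481, -0.1991, 0.2058]
tool_rot: [-3.139, -0.001, 1.519]
contact_force: [1.4, 0.7, 0.9]
opening: 0.0644
grip_force: 0.0
```

>>> step_arm([
  {"delta_pos": [-4.5, -0.1, 0], "dr": [0, 0, 9], "fingers": -0.4},
  {"delta_pos": [-9, -0.2, 0], "dr": [0, 0, 18], "fingers": -0.4},
  {"delta_pos": [-13.5, -0.3, 0], "dr": [0, 0, 27], "fingers": -0.4},
  {"delta_pos": [-18, -0.4, 0], "dr": [0, 0, 36], "fingers": -0.4},
  {"delta_pos": [-21.3, -0.6, 0], "dr": [0, 0, 45], "fingers": -0.4},
])

```text
time: 54.45
tool_pos: [0.4639, -0.4116, 0.2051]
tool_rot: [-3.138, 0.0, 0.727]
contact_force: [-0.2, -0.2, -0.2]
opening: 0.0645
grip_force: 0.0
```

>>> step_arm([
  {"delta_pos": [0, 0, 0], "dr": [0, 0, 9], "fingers": -0.4},
  {"delta_pos": [0, 0, 0], "dr": [0, 0, 18], "fingers": -0.4},
  {"delta_pos": [0, 0, 0], "dr": [0, 0, 27], "fingers": -0.4},
  {"delta_pos": [0, 0, 0], "dr": [0, 0, 36], "fingers": -0.4},
  {"delta_pos": [0, 0, 0], "dr": [0, 0, 42], "fingers": -0.4},
])

```text
time: 55.08
tool_pos: [0.4644, -0.4097, 0.2053]
tool_rot: [-3.139, 0.002, -0.004]
contact_force: [0.5, 0.1, -0.1]
opening: 0.0645
grip_force: 0.0
```

Run:
```python
from h import *
o=robot.observe();w,P=shot('wrist','w19.png');T=toolT(o);print(o['tool_pos'],o['tool_rot'])
for s,c,l in orange(w):
    if s[4]<300: continue
    r=cv2.minAreaRect(np.argwhere(l)[:,::-1].astype(np.float32));b=cv2.boxPoints(r);p=onz(P,c,.041)
    print('w',s,c.round(1),p.round(4),(T[:3,:3].T@(p-T[:3,3])*100).round(2),[onz(P,q,.041).round(4)[:2].tolist() for q in b])
```

```text
[ 0.46438262 -0.40967427  0.20531243] [-3.13893487e+00  2.31491939e-03 -4.08271362e-03]
w [314, 138, 16, 72, 1128] [321.5 173.2] [ 0.467  -0.4103  0.041 ] [ 0.3   0.1  16.43] [[0.5121, -0.401], [0.512, -0.4198], [0.4176, -0.4202], [0.4177, -0.3999]]
```

>>> step_arm([
  {"delta_pos": [0.15, 0.1, 6], "dr": [0, 0, 0], "fingers": -0.4},
  {"delta_pos": [0.15, 0.1, 12], "dr": [0, 0, 0], "fingers": -0.4},
  {"delta_pos": [0.15, 0.1, 17], "dr": [0, 0, 0], "fingers": -0.4},
  {"delta_pos": [0.15, 0.1, 21], "dr": [0, 0, 0], "fingers": -0.4},
  {"delta_pos": [0.15, 0.1, 21.8], "dr": [0, 0, 0], "fingers": -0.4},
])

```text
time: 55.75
tool_pos: [0.4643, -0.4089, -0.0145]
tool_rot: [-3.136, 0.005, 0.001]
contact_force: [-0.3, 0.6, 0.2]
opening: 0.0643
grip_force: 0.0
```

>>> step_arm([
  {"delta_pos": [0, 0, 0], "dr": [0, 0, 0], "fingers": 1},
  {"delta_pos": [0, 0, 0], "dr": [0, 0, 0], "fingers": 1},
  {"delta_pos": [0, 0, 0], "dr": [0, 0, 0], "fingers": 1},
  {"delta_pos": [0, 0, 0], "dr": [0, 0, 0], "fingers": 1},
  {"delta_pos": [0, 0, 0], "dr": [0, 0, 0], "fingers": 1},
], newtons=40)

```text
time: 56.38
tool_pos: [0.4667, -0.4115, -0.0098]
tool_rot: [3.141, -0.001, 0.0]
contact_force: [-0.3, -0.1, 3.0]
opening: 0.0217
grip_force: 40.0
```

>>> step_arm([
  {"delta_pos": [0, 0, 0], "dr": [0, 0, 0], "fingers": 1},
  {"delta_pos": [0, 0, -3], "dr": [0, 0, 0], "fingers": 1},
  {"delta_pos": [0, 0, -9], "dr": [0, 0, 0], "fingers": 1},
  {"delta_pos": [0, 0, -15], "dr": [0, 0, 0], "fingers": 1},
  {"delta_pos": [0, 0, -22], "dr": [0, 0, 0], "fingers": 1},
])

```text
time: 57.0
tool_pos: [0.466, -0.4108, 0.2032]
tool_rot: [-3.14, 0.001, -0.0]
contact_force: [0.7, -0.3, -2.4]
opening: 0.0215
grip_force: 40.0
```

>>> step_arm([
  {"delta_pos": [0.4, -5.5, 0], "dr": [0, 0, 0], "fingers": 1},
  {"delta_pos": [0.8, -11, 0], "dr": [0, 0, 0], "fingers": 1},
  {"delta_pos": [1.2, -16.5, 0], "dr": [0, 0, 0], "fingers": 1},
  {"delta_pos": [1.6, -22, 0], "dr": [0, 0, 0], "fingers": 1},
  {"delta_pos": [2, -27.5, 0], "dr": [0, 0, 0], "fingers": 1},
])

```text
time: 57.62
tool_pos: [0.486, -0.1344, 0.2017]
tool_rot: [-3.141, 0.001, -0.0]
contact_force: [0.3, -0.1, -2.2]
opening: 0.0216
grip_force: 40.0
```

>>> step_arm([
  {"delta_pos": [0.4, -5.5, 0], "dr": [0, 0, -9], "fingers": 1},
  {"delta_pos": [0.8, -11, 0], "dr": [0, 0, -18], "fingers": 1},
  {"delta_pos": [1.2, -16.5, 0], "dr": [0, 0, -27], "fingers": 1},
  {"delta_pos": [1.6, -22, 0], "dr": [0, 0, -36], "fingers": 1},
  {"delta_pos": [2.1, -27.2, 0], "dr": [0, 0, -45], "fingers": 1},
])

```text
time: 58.25
tool_pos: [0.507, 0.1376, 0.2016]
tool_rot: [-3.141, 0.001, 0.791]
contact_force: [0.6, -0.5, -2.4]
opening: 0.0215
grip_force: 40.0
```

>>> step_arm([
  {"delta_pos": [0, 0, 0], "dr": [0, 0, -9], "fingers": 1},
  {"delta_pos": [0, 0, 0], "dr": [0, 0, -18], "fingers": 1},
  {"delta_pos": [0, 0, 0], "dr": [0, 0, -27], "fingers": 1},
  {"delta_pos": [0, 0, 0], "dr": [0, 0, -36], "fingers": 1},
  {"delta_pos": [0, 0, 0], "dr": [0, 0, -42], "fingers": 1},
])

```text
time: 58.88
tool_pos: [0.507, 0.1357, 0.2015]
tool_rot: [-3.14, 0.0, 1.523]
contact_force: [1.1, -0.2, -2.6]
opening: 0.0215
grip_force: 40.0
```

Run:
```python
from h import *
o=robot.observe();print(o['tool_pos'],o['tool_rot'],o['opening'],o['grip_force'])
check()
w,P=shot('wrist','w20.png')
for s,c,l in orange(w):
    if s[4]<300: continue
    b=cv2.boxPoints(cv2.minAreaRect(np.argwhere(l)[:,::-1].astype(np.float32)));z=o['tool_pos'][2]+.0115+.041
    print(s,[onz(P,q,z).round(4)[:2].tolist() for q in b])
```

```text
[0.50702943 0.13572103 0.20146839] [-3.14039721e+00  2.25985601e-04  1.52252416e+00] 0.021501384216191036 39.98879134654999
[0.507  0.1357 0.2015] 0.0215
scene [322, 164, 9, 12, 86] [325.8 169. ] [0.504 0.127 0.075]
scene [333, 177, 9, 12, 88] [336.7 182. ] [0.501 0.051 0.075]
side [284, 199, 6, 10, 50] [286.5 203. ] [0.498 0.066 0.075]
side [272, 206, 6, 11, 55] [274.4 210.8] [0.501 0.144 0.075]
wrist [301, 177, 39, 92, 3319] [319.8 223.3] [0.503 0.085 0.075]
wrist [304, 293, 34, 29, 925] [320.5 307.1] [ 0.498 -0.038  0.075]
[301, 177, 39, 92, 3344] [[0.4953, 0.1307], [0.4993, 0.1837], [0.5189, 0.1826], [0.517, 0.1295]]
[304, 293, 34, 28, 924] [[0.4958, 0.1139], [0.5153, 0.1128], [0.5145, 0.0935], [0.4944, 0.0946]]
```

The grip sits in the jaws exactly as on the first lift (blob 301,177 against 301,176). Lowering onto the pins.

>>> step_arm([
  {"delta_pos": [0.1, 0.1, 3], "dr": [0, 0, 0.3], "fingers": 1},
  {"delta_pos": [0.1, 0.1, 6], "dr": [0, 0, 0.3], "fingers": 1},
  {"delta_pos": [0.1, 0.1, 8], "dr": [0, 0, 0.3], "fingers": 1},
  {"delta_pos": [0.1, 0.1, 8.8], "dr": [0, 0, 0.3], "fingers": 1},
  {"delta_pos": [0.1, 0.1, 8.8], "dr": [0, 0, 0.3], "fingers": 1},
])

```text
time: 59.7
tool_pos: [0.5085, 0.1367, 0.114]
tool_rot: [-3.141, 0.0, 1.512]
contact_force: [0.9, -0.0, -1.0]
opening: 0.0222
grip_force: 40.0
```

>>> step_arm([
  {"delta_pos": [0, 0, 0.3], "dr": [0, 0, 0], "fingers": 1},
  {"delta_pos": [0, 0, 0.5], "dr": [0, 0, 0], "fingers": 1},
  {"delta_pos": [0, 0, 0.8], "dr": [0, 0, 0], "fingers": 1},
  {"delta_pos": [0, 0, 1], "dr": [0, 0, 0], "fingers": 1},
  {"delta_pos": [0, 0, 1.2], "dr": [0, 0, 0], "fingers": 1},
])

```text
time: 60.32
tool_pos: [0.5085, 0.1367, 0.1019]
tool_rot: [3.141, 0.0, 1.513]
contact_force: [-0.5, 0.4, -2.7]
opening: 0.0217
grip_force: 40.0
```

>>> step_arm([
  {"delta_pos": [0, 0, 0.3], "dr": [0, 0, -0.3], "fingers": 1},
  {"delta_pos": [0, 0, 0.6], "dr": [0, 0, -0.3], "fingers": 1},
  {"delta_pos": [0, 0, 0.9], "dr": [0, 0, -0.3], "fingers": 1},
  {"delta_pos": [0, 0, 1.1], "dr": [0, 0, -0.3], "fingers": 1},
  {"delta_pos": [0, 0, 1.3], "dr": [0, 0, -0.3], "fingers": 1},
])

```text
time: 60.95
tool_pos: [0.5087, 0.1367, 0.09]
tool_rot: [3.141, 0.0, 1.518]
contact_force: [-5.6, -1.3, 17.0]
opening: 0.0221
grip_force: 40.0
```

Run:
```python
from h import *
o=robot.observe();print(o['tool_pos'],o['tool_rot'],o['opening'],o['contact_force'])
w,P=shot('wrist','w21.png')
for s,c,l in orange(w):
    if s[4]>300: print(s,c)
```

```text
[0.50869068 0.13666674 0.09001264] [3.14090691e+00 4.14741075e-06 1.51845199e+00] 0.022112245437252005 [-5.62330106 -1.27365024 17.02647342]
[301, 177, 39, 92, 3300] [319.79242424 223.66606061]
[304, 293, 34, 29, 925] [320.44756757 306.92864865]
```

>>> step_arm([
  {"delta_pos": [0, 0, -0.2], "dr": [0, 0, 0], "fingers": 0.4},
  {"delta_pos": [0, 0, -0.2], "dr": [0, 0, 0], "fingers": 0},
  {"delta_pos": [0, 0, -0.2], "dr": [0, 0, 0], "fingers": -0.4},
  {"delta_pos": [0, 0, -0.2], "dr": [0, 0, 0], "fingers": -0.4},
  {"delta_pos": [0, 0, -0.2], "dr": [0, 0, 0], "fingers": -0.4},
])

```text
time: 61.62
tool_pos: [0.5085, 0.1367, 0.091]
tool_rot: [-3.142, 0.0, 1.518]
contact_force: [-0.9, -0.5, 0.0]
opening: 0.062
grip_force: 0.0
```

>>> step_arm([
  {"delta_pos": [0, 0, -2], "dr": [0, 0, 0], "fingers": -0.4},
  {"delta_pos": [0, 0, -5], "dr": [0, 0, 0], "fingers": -0.4},
  {"delta_pos": [0, 0, -9], "dr": [0, 0, 0], "fingers": -0.4},
  {"delta_pos": [0, 0, -12.5], "dr": [0, 0, 0], "fingers": -0.4},
  {"delta_pos": [0, 0, -12.5], "dr": [0, 0, 0], "fingers": -0.4},
])

```text
time: 62.25
tool_pos: [0.5101, 0.1369, 0.2189]
tool_rot: [3.136, -0.001, 1.518]
contact_force: [0.5, 0.3, 0.2]
opening: 0.0644
grip_force: 0.0
```

Run:
```python
from h import *
check()
o=robot.observe();w,P=shot('wrist','w22.png');print(o['tool_pos'],o['tool_rot'])
for s,c,l in orange(w):
    b=cv2.boxPoints(cv2.minAreaRect(np.argwhere(l)[:,::-1].astype(np.float32)));print(s,[onz(P,q,.141).round(4)[:2].tolist() for q in b])
a=cv2.imread('pics/'+sorted(__import__('os').listdir('pics'),key=lambda f:__import__('os').path.getmtime('pics/'+f))[-4]) if 0 else None
s,_=shot('scene');d,_=shot('side')
f=lambda x:cv2.resize(x,(400,320),interpolation=cv2.INTER_CUBIC)
cv2.imwrite('pics/c9.png',np.vstack([np.hstack([f(s[130:230,260:385]),f(d[160:260,200:325])]),cv2.resize(w[90:240,200:450],(800,480))[:280] if 0 else cv2.resize(w[60:235,160:560],(640,280)).copy() if 0 else np.pad(cv2.resize(w[60:235,160:560],(640,280)),((0,0),(0,160),(0,0)))])[:,:,::-1])
```

```text
[0.5101 0.1369 0.2189] 0.0644
scene [318, 147, 17, 22, 169] [326.  157.3] [0.538 0.18  0.075]
side [264, 187, 19, 19, 214] [273.7 196.2] [0.573 0.039 0.075]
side [285, 203, 4, 7, 26] [286.5 206. ] [0.484 0.088 0.075]
side [272, 210, 7, 7, 40] [275.  213.2] [0.489 0.16  0.075]
wrist [310, 149, 22, 90, 1774] [320.6 194.1] [0.507 0.119 0.075]
[0.50787301 0.13656402 0.21502352] [-3.13982484e+00  3.57418965e-04  1.51835850e+00]
[311, 150, 21, 90, 1806] [[0.5008, 0.1823], [0.5198, 0.1813], [0.5159, 0.0888], [0.495, 0.0899]]
```

View pics/c9.png

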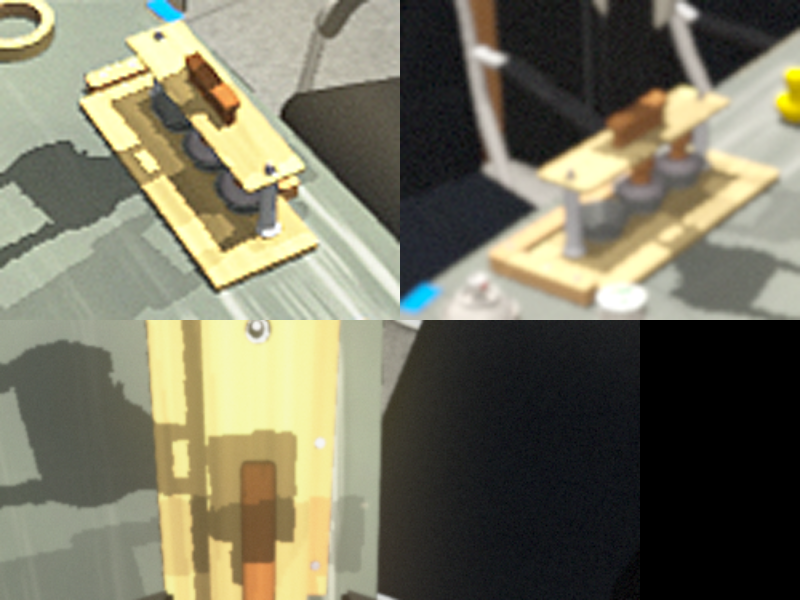

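The last picture shows the cover down on both pins, at (157,37) and (270,170). In the side crop both holders sit in the middle and south cups, and the rack is against the battens. A quick numeric check of the rack's front edge, then I hand in.

Run:
```python
from h import *
w=cv2.imread('pics/w22.png').astype(float);P=viewer.camera_params('wrist')
A=[]
for r in range(64,225,4):
    g=np.diff(w[r,235:275,0]-w[r,235:275,2]);k=np.abs(g).argmax();A.append(onz(P,(235+k+.5,r),.014))
A=np.array(A)
for _ in range(4):
    c=np.polyfit(A[:,1],A[:,0],1);e=np.abs(A[:,0]-np.polyval(c,A[:,1]));A=A[e<max(.001,2*np.median(e))]
print('slope',c[0].round(4),'x at y=.2',np.polyval(c,.2).round(4),len(A),'expected .053,.4216')
```

```text
slope 0.0491 x at y=.2 0.4212 41 expected .053,.4216
```

```bash
python3 -c "
from cell import robot
print(robot.hand_in())"
```

```text
the job is handed in; nothing more can be done
None
```

I handed the job in at about 62 s, with no verdict returned; my last checks showed the rack home and square in the corner, both holders present seated upright in cups 2 and 3, and the cover fully down on both pins, and I never went near the tape, jar or tape measure.

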